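Take a height reading on a board with the sprung-foot bench gauge

ROBOT

A 6-joint arm with a two-finger parallel gripper is mounted at the origin on the work surface. World frame = base frame: x ahead of the robot, y to its left, z up, the work surface at z = 0. Lengths are in m, angles in rad, forces in N, time in s.
With the tool pointing down it reaches from about 0.3 to 0.875 m from the base axis. Payload 6.4 kg.
Tool frame: the origin (TCP) lies midway between the tips of the shut fingers; the grasp point (between the pads) lies 19 mm behind it (bot.hold_point_z is the distance from the TCP to the grasp point, in m); y points along the fingers, x is the direction in which the jaws open and shut, and the axes are right-handed (so a half turn about y gives the same grasp; the last joint's range is limited). The gripper opens to 85 mm and grips with 20 to 120 N. Pads are 22 mm wide; open, the fingers measure 114 mm over their backs; the gripper's body (76 mm by 85 mm) begins 54 mm behind the grasp point. The pads swing forward as they close: fully open they stand 13 mm farther back than shut.
Start: joints at [-1.35, 0.181, 1.607, -0, 1.354, -0.206], TCP at [0.238, -0.523, 0.231] pointing down, gripper open.
Joint ranges: [-2.99, 2.99], [-0.89, 2.07], [0.3, 2.58], [-1.14, 4.28], [0, 2.63], [-3.12, 3.12]. Speed limits (rad/s): [2.57, 2.57, 3.01, 3.14, 3.14, 3.14].

INTERFACE

Orientations are given as a unit quaternion [w, x, y, z].
In Python, from workcell import bot gives the robot as it stands. The module is installed in compiled form; this text tells all that it offers.
- The arm moves only by the tool carry_out, never from a script. Its argument "series" is a list that holds one entry, the list of rows, each a list of 7 numbers: the turn, a rotation vector about the tool's x, y, z in degrees, then the shift along the tool's x, y, z in m, then the closure, from -1 (fully open) to 1 (shut). A call has 1 to 5 rows; each row shifts and turns the commanded pose from where the row before left it, along the tool's axes as they then stand; what a row does not reach is not made up. A row lasts 1/10 s, in which the tool goes at most 50 mm and 8.59 degrees, less where a joint would pass 70% of its speed; a pose out of reach is approached as far as the arm can. A call with a gripper value outside its range is refused whole. The fingers move at their own pace and stop on an object; "newtons" is the grip in N (left out, the last holds). Time passes only in rows, so rows that do not move let the fingers close. It gives the time, the measured TCP pose, the force and the opening at its end, in the units of the state.
- bot.get_obs(): the state, without advancing time (a new reading comes with each control period).
- bot.camera(name): name is "side" or "top" or "wrist"; returns a dict with "pixels" (384x512x3 uint8, red, green, blue), "fx", "fy", "cx", "cy" (pixels), "camera_from_world" (4x4, takes a point from world to camera coordinates). Camera axes: x right, y down, z forward; pixel columns grow to the right and rows downward; lengths in m; the calibration is good to about 2 mm. A picture is of the moment at which its call begins. There is no depth.
- bot.close_job(): hands the job in, once; it reports no verdict.
The state is a dict: "time": time; "qpos": joint angles; "qvel": joint speeds; "joint_efforts": joint torques, N m; "tool_pos": TCP position; "orientation": TCP orientation; "wrist_force": force on the tool from outside, world axes, zero at the start; "ft_torque": the same for the moment, N m; "gripper_width": finger opening in m.
Only numpy, scipy, OpenCV 4.12 (cv2) and the standard library are available. Lean on these libraries where they do the work, as an engineer would, in place of code of your own. Each camera call takes 0.05 s, during which the arm holds its last target. There are 200 camera calls.

TASK

Slide the board carrier along the bench, without picking it up, until its long back side lies flat along the gauge's fence and the bare aluminium plate in the middle of the board is centred under the gauge foot. Then push the gauge's carriage down by its black pad until the sprung foot stands on the plate and is pressed in about half-way (never fully), and leave the gauge standing like that. Leave the other things on the bench where they are.

Things in the scene. Friction and masses are not known exactly. Their poses are not given: they have to be found in the camera images.
- gauge: Fixed bench height gauge. Origin on the mat surface (3 mm above the table) exactly below the foot's axis; z up, x from the foot towards the columns, y along the fence. A grey carriage slides on two columns behind the fence and reaches over it to a 42 x 42 mm head above the origin, pad on top, foot below; its underside is 125 mm above the mat when its joint reads 0.
- fence_mid (a point): Middle of the upper edge of the fence's flat face towards the robot, in the gauge frame at x 45, y 0, z 30 mm. The fence is a steel bar 420 mm long (y -210 to 210), 30 mm high and 15 mm thick.
- tie_top (a point): Middle of the top of the tie bar (34 x 124 mm, 18 mm thick) that joins the two steel columns of the gauge; in the gauge frame at x 95, y 0, z 221 mm. The columns stand at x 95, y +-42 mm, 18 mm thick.
- pad_top (a point): Centre of the top face of the black press pad on the carriage head: a disc 44 mm across and 7 mm thick, facing up, 181 mm above the mat when the carriage joint reads 0. It moves down with the carriage.
- carriage (a joint): Travel of the gauge carriage in m: 0 = top, grows downward to 0.075. Friction holds it wherever it is left; pushing it down takes about 5 N while the foot is free.
- foot (a joint): How far the sprung foot (dark disc, 20 mm across, on a thin shaft under an aluminium sleeve) is pressed in, in m: 0 hanging free, 0.014 fully in, half-way 0.007. Its spring pushes back 3 N at first touch, 6.5 N fully in. With the carriage at 0 its underside is 69 to 85 mm above the mat: the sleeve was left drawn out by 0 to 16 mm, which no reading tells.
- carrier: Circuit board in a black carrier, loose, about 0.4 kg: carrier 90 mm (x) by 150 mm (y), 14 mm high; green board on it (to 16 mm) with parts up to 30 mm high around a bare flat aluminium plate 44 x 44 mm in its middle, top at 32 mm. Origin: centre of the underside. It starts on the mat left or right of the gauge head; its +x side goes to the fence, and in place its frame is the gauge's.
- carrier_top (a point): Centre of the top face of the aluminium plate on the board, 32 mm above the carrier's underside.
- set_block: Stepped steel setting block, 46 x 46 mm, 34 mm high, loose, on the other side of the gauge head, in front of the fence. Bystander.
- ruler: Steel ruler 30 x 180 x 4 mm, long along its y. Bystander.
- marker: White marker pen with grey cap, 128 mm along its x, 17 mm thick. Bystander.
- driver: Screwdriver lying along its x, about 200 mm. Bystander.
- tape: Roll of clear tape, 90 mm across, 22 mm high. Bystander.
- mouse: Black computer mouse, 105 x 60 mm, 32 mm high. Bystander.
Things that resemble listed ones, but are neither listed nor needed, are in the scene too. Leave any blue or yellow look-alike of the carrier alone.

How it is judged:
By the outcome, as a careful person would: the job done as asked, in the order asked, and still so for the second after the job is handed in, with the robot touching nothing.
It also fails if it takes over 69 s, if anything falls off the work surface, if the arm or the gripper's body presses on something with over 40 N, if the wrist force passes 120 N, or if a joint passes its speed limit or range.

## Working session

There is one attempt and no reset: what is moved stays moved. The work goes in short steps, Python scripts to look and compute and a tool call to move; the robot and the scene stay as the last step left them, time stands still between calls to the robot, and variables do not carry over. Pictures are saved under pics/ and viewed, about 8 in all and at most 12, crops included, and the job is handed in when it is done.

Besides the shell and the picture viewer there is one more tool, called after "Call:" as name(argument=value, ...) on one line, values as JSON. carry_out: Moves the arm, as the interface text tells. Its arguments: {"type":"object","properties":{"series":{"type":"array","items":{"type":"array","items":{"type":"array","items":{"type":"number"}}}},"newtons":{"type":"number"}},"required":["series"]}

```bash
mkdir -p pics
cat > h.py <<'E'
import numpy as np, cv2
from workcell import bot
def snap(n,fn=None):
    c=bot.camera(n); im=c["pixels"][:,:,::-1].copy()
    if fn: cv2.imwrite("pics/"+fn,im)
    np.savez("pics/"+n+"_last.npz",im=im,fx=c["fx"],fy=c["fy"],cx=c["cx"],cy=c["cy"],T=c["camera_from_world"])
    return c,im
def load(n):
    c=dict(np.load("pics/"+n+"_last.npz")); c["camera_from_world"]=c["T"]; return c,c["im"]
def ray(c,u,v):
    T=np.array(c["camera_from_world"]);R=T[:3,:3];o=-R.T@T[:3,3]
    d=R.T@np.array([(u-c["cx"])/c["fx"],(v-c["cy"])/c["fy"],1.]);return o,d
def onz(c,u,v,z):
    o,d=ray(c,u,v);return o+d*(z-o[2])/d[2]
def proj(c,p):
    T=np.array(c["camera_from_world"]);q=T[:3,:3]@np.array(p)+T[:3,3]
    return np.array([c["fx"]*q[0]/q[2]+c["cx"],c["fy"]*q[1]/q[2]+c["cy"]])
E
python3 - <<'E'
from h import *
c,t=snap("top","t0.png");print("top",ray(c,256,192)); 
c,s=snap("side","s0.png");print("side",ray(c,256,192))
o=bot.get_obs();print(o["time"],o["tool_pos"],o["orientation"],o["wrist_force"])
cv2.imwrite("pics/t0b.png",cv2.resize(t,(800,600),interpolation=cv2.INTER_CUBIC));cv2.imwrite("pics/s0b.png",cv2.resize(s,(800,600),interpolation=cv2.INTER_CUBIC))
E
```

```text
top (array([ 0.33133039, -0.08360443,  1.68557407]), array([ 1.37130162e-01,  4.83996046e-04, -9.90562065e-01]))
side (array([0.35832691, 0.82492507, 0.98263229]), array([ 0.13683744, -0.73636187, -0.66261868]))
0.1 [ 0.23793107 -0.52294524  0.2304904 ] [ 0.59493387 -0.59415326  0.38316008 -0.38239239] [-0.35325595 -0.32803367 -0.0271988 ]
```

View pics/t0b.png

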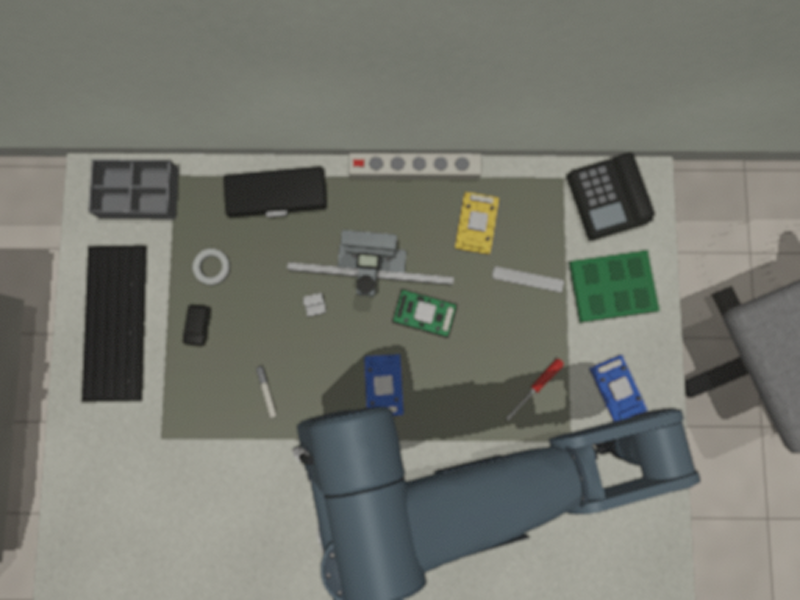

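View pics/s0b.png

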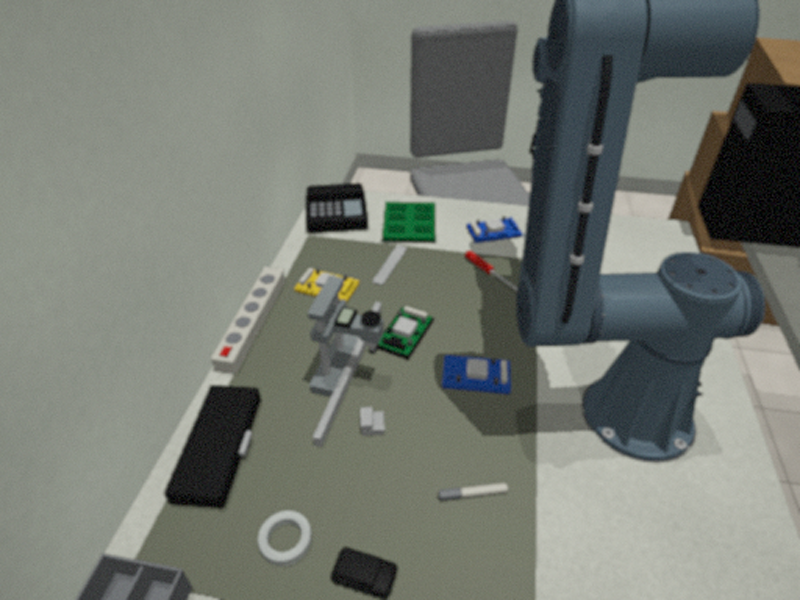

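Candidates for the carrier in the top view (800x600): green board with an aluminium plate at (425,313), large green panel at (614,285) with no plate, blue boards at (384,384) and (620,388), and a yellow board at (478,222). I choose (425,313), because it is green with a bare plate, sits on the mat and is just right of the head. The fence runs from (288,266) to (453,281), the pad is at (367,285), and the set block is at (314,304). Next is a close crop and the measurements.

Run:
```python
from h import *
c,t=load("top"); s,si=load("side")
x0,y0,w,h=175,140,130,84
a=cv2.resize(t[y0:y0+h,x0:x0+w],None,fx=6,fy=6,interpolation=cv2.INTER_CUBIC)[:504]
cv2.imwrite("pics/tc.png",a)
a=cv2.resize(si[170:290,190:290],None,fx=5,fy=5,interpolation=cv2.INTER_CUBIC)
cv2.imwrite("pics/sc.png",a)
hsv=cv2.cvtColor(t,cv2.COLOR_BGR2HSV)
g=cv2.inRange(hsv,(45,90,30),(85,255,255)); g[:,320:]=0
n,l,st,ce=cv2.connectedComponentsWithStats(g)
for k in range(1,n):
    if st[k,4]>30: print(st[k],ce[k])
```

```text
[252 186  35  29 274] [265.5620438  201.46350365]
[271 190  21  12  80] [280.75  195.025]
```

View pics/tc.png

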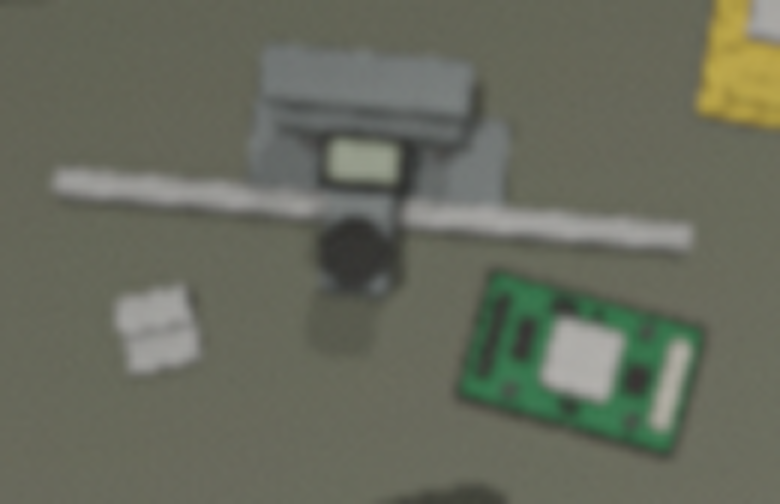

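View pics/sc.png

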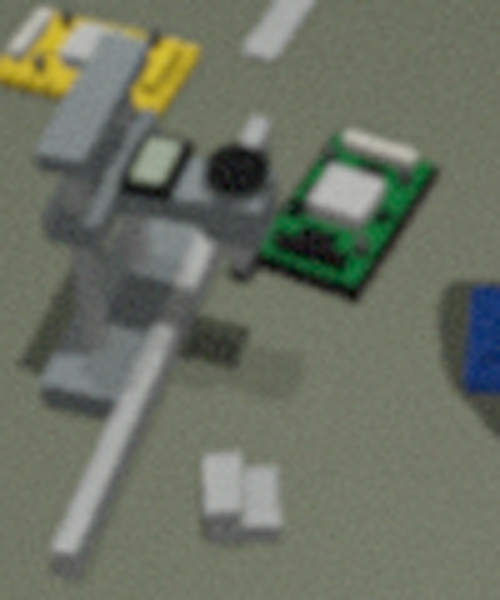

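The crop confirms it: green board in a black carrier with the bare plate at crop (582,360), tilted about 10° from the fence. The pad is at (355,252) and the steel block at (158,330). Measuring now.

```bash
cat >> h.py <<'E'
def tri(c1,p1,c2,p2):
    o1,d1=ray(c1,*p1);o2,d2=ray(c2,*p2)
    A=np.stack([d1,-d2],1);k=np.linalg.lstsq(A,o2-o1,rcond=None)[0]
    a,b=o1+k[0]*d1,o2+k[1]*d2;return (a+b)/2,np.linalg.norm(a-b)
def plate(c,im,box,sc=6):
    # bright low-saturation blob in box -> minAreaRect (full px)
    x,y,w,h=box;a=cv2.resize(im[y:y+h,x:x+w],None,fx=sc,fy=sc,interpolation=cv2.INTER_CUBIC)
    m=cv2.inRange(cv2.cvtColor(a,cv2.COLOR_BGR2HSV),(0,0,140),(180,60,255))
    return [( (np.array(cv2.minAreaRect(k)[0])+.5)/sc-.5+[x,y],cv2.minAreaRect(k)[1],cv2.boxPoints(cv2.minAreaRect(k)),cv2.contourArea(k)) for k in cv2.findContours(m,cv2.RETR_EXTERNAL,cv2.CHAIN_APPROX_NONE)[0] if cv2.contourArea(k)>300]
E
python3 - <<'E'
from h import *
c,t=load("top"); s,si=load("side")
f=lambda p,o:(np.array(p)+.5)/6-.5+o
T=lambda p:f(p,[175,140]); S=lambda p:(np.array(p)+.5)/5-.5+[190,170]
print("pad tri",tri(c,T((355,250)),s,S((237,168))),"z184",onz(c,*T((355,250)),.184),onz(s,*S((237,168)),.184))
pl=plate(c,t,(250,185,45,35))
for q in pl: print("plate",q[0],q[1],q[3],onz(c,*q[0],.035))
ps=plate(s,si,(248,200,25,16))
for q in ps: print("side plate",q[0],q[3],onz(s,*q[0],.035))
# board/carrier rect from crop corners at z=.019
for p in [(497,270),(706,323),(673,457),(460,398)]: print("corner",onz(c,*T(p),.017))
# fence top-rear edge & ends
for p in [(55,170),(690,225),(55,195),(690,248)]: print("fence",onz(c,*T(p),.033))
for p in [(262,50),(470,60)]: print("tie",onz(c,*T(p),.224))
# fence dir by bright pixels
hsv=cv2.cvtColor(t,cv2.COLOR_BGR2HSV);m=cv2.inRange(hsv,(0,0,135),(180,40,255))
for (a,b) in [(190,225),(245,286)]:
    for x in range(a,b,5):
        col=t[160:186,x].astype(float).mean(1);w=np.clip(col-115,0,None);v=160+(w*np.arange(26)).sum()/w.sum();print(x,round(v,2),onz(c,x,v,.03).round(4))
E
```

```text
pad tri (array([ 0.57637981, -0.00302999,  0.17934808]), np.float64(0.0036622883453743603)) z184 [ 0.57746441 -0.00308874  0.184     ] [0.57324882 0.00190285 0.184     ]
plate [286.23380788 203.61499023] (20.877931594848633, 90.79180145263672) 1618.0 [ 0.51489923 -0.20096938  0.035     ]
plate [271.54935964 199.34679413] (71.480224609375, 69.63839721679688) 4553.0 [ 0.53127444 -0.14370165  0.035     ]
side plate [258.95321401 207.9116745 ] 3620.0 [ 0.52663217 -0.14159836  0.035     ]
side plate [268.25 200.75] 435.0 [ 0.49857397 -0.18700096  0.035     ]
corner [ 0.59205928 -0.08821276  0.017     ]
corner [ 0.55762015 -0.22615773  0.017     ]
corner [ 0.46899903 -0.20412504  0.017     ]
corner [ 0.5068507  -0.06444153  0.017     ]
fence [0.65430971 0.20341221 0.033     ]
fence [ 0.62027395 -0.2146243   0.033     ]
fence [0.63757757 0.20291276 0.033     ]
fence [ 0.60498188 -0.21455992  0.033     ]
tie [0.68933632 0.0509352  0.224     ]
tie [ 0.68409794 -0.07106162  0.224     ]
190 170.19 [0.6459 0.1789 0.03  ]
195 170.55 [0.6446 0.1591 0.03  ]
200 170.85 [0.6435 0.1393 0.03  ]
205 171.52 [0.641  0.1194 0.03  ]
210 171.73 [0.6402 0.0996 0.03  ]
215 172.52 [0.6372 0.0798 0.03  ]
220 173.03 [0.6353 0.06   0.03  ]
245 175.11 [ 0.6276 -0.0389  0.03  ]
250 175.19 [ 0.6273 -0.0587  0.03  ]
255 174.19 [ 0.6315 -0.0784  0.03  ]
260 176.46 [ 0.6226 -0.0982  0.03  ]
265 176.7 [ 0.6217 -0.1179  0.03  ]
270 177.38 [ 0.6191 -0.1376  0.03  ]
275 177.62 [ 0.6183 -0.1574  0.03  ]
280 178.26 [ 0.6158 -0.1771  0.03  ]
285 178.55 [ 0.6148 -0.1968  0.03  ]
```

```bash
cat >> h.py <<'E'
from scipy.spatial.transform import Rotation as Ro
def tool():
    o=bot.get_obs();q=o["orientation"];return o,Ro.from_quat([q[1],q[2],q[3],q[0]])
def plan(target,jaw=None):
    """total turn (deg, tool axes) and shift in tool axes before turning"""
    o,R=tool();d=R.inv().apply(np.array(target)-o["tool_pos"]);print("pos",np.round(o["tool_pos"],4),"shift(now axes)",d.round(4))
    if jaw is not None:
        x=np.array([jaw[0],jaw[1],0.]);x/=np.linalg.norm(x);z=np.array([0,0,-1.])
        for sg in (1,-1):
            D=Ro.from_matrix(np.stack([sg*x,np.cross(z,sg*x),z],1))
            print(" turn",sg,(R.inv()*D).as_rotvec(degrees=True).round(2),"shift after turn",D.inv().apply(np.array(target)-o["tool_pos"]).round(4))
E
python3 - <<'E'
from h import *
o,R=tool();print(R.as_matrix().round(3),o["qpos"])
plan([.38,-.165,.2],[.0825,.9966]);plan([.44,-.145,.02],[.0825,.9966])
E
```

```text
[[ 0.414 -0.     0.91 ]
 [-0.91   0.002  0.414]
 [-0.002 -1.     0.   ]] [-1.35032227e+00  1.81480290e-01  1.60785882e+00  2.44833062e-05
  1.35380170e+00 -2.06297273e-01]
pos [ 0.2379 -0.5229  0.2305] shift(now axes) [-0.267   0.031   0.2775]
 turn 1 [ -28.97 -110.93 -110.94] shift after turn [0.3684 0.1121 0.0305]
 turn -1 [-87.87  22.95  22.81] shift after turn [-0.3684 -0.1121  0.0305]
pos [ 0.2379 -0.5229  0.2305] shift(now axes) [-0.2601  0.211   0.3403]
 turn 1 [ -28.97 -110.93 -110.94] shift after turn [0.3933 0.1702 0.2105]
 turn -1 [-87.87  22.95  22.81] shift after turn [-0.3933 -0.1702  0.2105]
```

```bash
python3 - <<'E'
s=open('h.py').read()
s=s.replace("z=np.array([0,0,-1.])","y=np.array([0,0,-1.])").replace("np.stack([sg*x,np.cross(z,sg*x),z],1)","np.stack([sg*x,y,np.cross(sg*x,y)],1)")
s+='''
G0=np.array([.578,-.001]);GY=np.deg2rad(-4.73)
def g2w(x,y): return G0+np.array([[np.cos(GY),-np.sin(GY)],[np.sin(GY),np.cos(GY)]])@np.array([x,y])
def w2g(p): return np.array([[np.cos(GY),np.sin(GY)],[-np.sin(GY),np.cos(GY)]])@(np.array(p)[:2]-G0)
'''
open('h.py','w').write(s)
E
python3 - <<'E'
from h import *
plan([*g2w(-.16,-.15),.2],[-.0825,-.9966]);print(g2w(-.16,-.15))
E
```

```text
pos [ 0.2379 -0.5229  0.2305] shift(now axes) [-0.2814  0.031   0.3128]
 turn 1 [ 0.   29.18 -0.09] shift after turn [-0.3982  0.0305  0.1359]
 turn -1 [-1.2000e-01 -1.5082e+02 -0.0000e+00] shift after turn [ 0.3982  0.0305 -0.1359]
[ 0.40617585 -0.1372955 ]
```

Call:
carry_out(series=[[[0,7.3,0,-0.03,0,0.03,-1],[0,7.3,0,-0.03,0,0.025,-1],[0,7.3,0,-0.035,0.01,0.02,-1],[0,7.3,0,-0.04,0.01,0.02,-1],[0,0,0,-0.045,0.01,0.01,-1]]], newtons=30)

```text
time: 0.6
tool_pos: [0.314, -0.3234, 0.2007]
orientation: [-0.478, 0.478, -0.521, 0.521]
wrist_force: [2.2, 0.1, -0.1]
gripper_width: 0.0852
```

Run:
```python
from h import *
plan([*g2w(-.16,-.15),.2],[-.0825,-.9966])
```

```text
pos [ 0.314  -0.3234  0.2007] shift(now axes) [-0.1934  0.0008  0.0757]
 turn 1 [-0.01 -0.26 -0.01] shift after turn [-0.193   0.0007  0.0765]
 turn -1 [ 1.0000e-02  1.7974e+02 -2.0000e-02] shift after turn [ 0.193   0.0007 -0.0765]
```

Call:
carry_out(series=[[[0,-0.26,0,-0.045,0,0.018,-1],[0,0,0,-0.045,0,0.018,-1],[0,0,0,-0.045,0,0.018,-1],[0,0,0,-0.045,0,0.018,-1],[0,0,0,-0.012,0,0.004,-1]]])

```text
time: 1.1
tool_pos: [0.4053, -0.1356, 0.201]
orientation: [0.482, -0.481, 0.519, -0.518]
wrist_force: [0.2, -0.1, -0.3]
gripper_width: 0.0855
```

Run:
```python
from h import *
plan([*g2w(-.16,-.15),.2],[-.0825,-.9966])
c,w=snap("wrist","w0.png");print(ray(c,256,192))
cv2.imwrite("pics/w0b.png",cv2.resize(w,(800,600),interpolation=cv2.INTER_CUBIC))
for p in ([*g2w(0,0),.184],[*g2w(.045,0),.033],[*g2w(0,-.146),.035]):print(proj(c,p)*1.5625)
```

```text
pos [ 0.4053 -0.1356  0.201 ] shift(now axes) [0.0017 0.001  0.001 ]
 turn 1 [ 0.01  0.5  -0.08] shift after turn [0.0016 0.001  0.001 ]
 turn -1 [-1.300e-01 -1.795e+02 -1.000e-02] shift after turn [-0.0016  0.001  -0.001 ]
(array([ 0.47486343, -0.14087971,  0.34360896]), array([-0.28193756,  0.01310556, -0.95939391]))
[-217.45686025 -257.61445491]
[  95.58934692 -149.19411482]
[393.61402962 -43.09558695]
```

View pics/w0b.png

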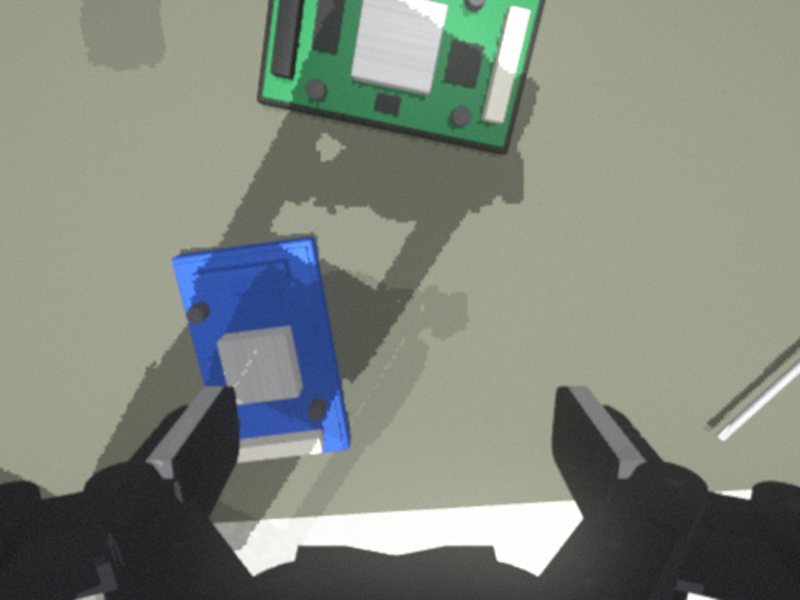

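Wrist view: the carrier's front edge runs from (260,102) to (507,150). The blue look-alike spans (175..350, 236..455), with its near-right corner at (316,238), and I must clear it.

Run:
```python
from h import *
c,w=load("wrist")
for n,p,z in [("fl",(260,102),.017),("fr",(507,150),.017),("blueTR",(316,238),.019),("blueTL",(175,258),.019),("blueBR",(349,448),.019),("plate bl",(353,75),.035),("plate br",(430,93),.035)]:
    q=onz(c,p[0]/1.5625,p[1]/1.5625,z);print(n,q.round(4),"gauge",w2g(q).round(4))
```

```text
fl [ 0.5037 -0.0644  0.017 ] gauge [-0.0688 -0.0693]
fr [ 0.4664 -0.2061  0.017 ] gauge [-0.0943 -0.2136]
blueTR [ 0.4229 -0.0878  0.019 ] gauge [-0.1474 -0.0993]
blueTL [0.417  0.0011 0.019 ] gauge [-0.1606 -0.0111]
blueBR [ 0.2756 -0.0936  0.019 ] gauge [-0.2937 -0.1172]
plate bl [ 0.512  -0.1205  0.035 ] gauge [-0.056  -0.1245]
plate br [ 0.4998 -0.1613  0.035 ] gauge [-0.0647 -0.1662]
```

Call:
carry_out(series=[[[0,0.5,0,0.002,0.035,0.01,-1],[0,0,0,0.002,0.045,0.018,-1],[0,0,0,0.002,0.045,0.017,-1],[0,0,0,0,0.035,0,-1],[0,0,0,0,0.01,0,-1]]])

```text
time: 1.65
tool_pos: [0.4458, -0.1486, 0.0273]
orientation: [0.477, -0.478, 0.524, -0.519]
wrist_force: [-1.2, 0.0, 0.2]
gripper_width: 0.0855
```

Run:
```python
from h import *
c,w=load("wrist");print(c["fx"])
o,R=tool();print(o["tool_pos"],w2g(o["tool_pos"]),o["wrist_force"],R.as_matrix()[:,0])
Tc=np.array(c["T"]); p=np.array([.4053,-.1356,.201])
# camera at w0 pose: project tip inner corners at half=.0427 for several setbacks
z=np.array([.9966,-.0825,0]);x=np.array([-.0738,-.9973,0])
for sb in (0,.007,.013,.019):
    for dz in(-.011,.011):print(sb,dz,[(proj(c,p+x*s*.0427+z*dz+np.array([0,0,sb]))*1.5625).round(0) for s in(-1,1)])
```

```text
340.57924318623907
[ 0.44578191 -0.14864325  0.0273422 ] [-0.11959309 -0.15804317] [-1.24781055  0.0341664   0.1749405 ] [-0.08775565 -0.9961364  -0.00335077]
0 -0.011 [array([253., 424.]), array([538., 424.])]
0 0.011 [array([248., 356.]), array([544., 356.])]
0.007 -0.011 [array([246., 437.]), array([544., 437.])]
0.007 0.011 [array([241., 366.]), array([551., 366.])]
0.013 -0.011 [array([241., 448.]), array([550., 448.])]
0.013 0.011 [array([235., 375.]), array([557., 375.])]
0.019 -0.011 [array([234., 460.]), array([556., 461.])]
0.019 0.011 [array([228., 385.]), array([564., 385.])]
```

Call:
carry_out(series=[[[0,-0.3,0,0,0.018,0,-1],[0,0,0,0,0.013,0,-1],[0,0,0,0,0,0.008,-1],[0,0,0,0,0,0.008,-1],[0,0,0,0,0,0.008,-1]]])

```text
time: 2.15
tool_pos: [0.4742, -0.1521, 0.0016]
orientation: [-0.479, 0.479, -0.519, 0.521]
wrist_force: [-2.6, -2.2, 1.2]
gripper_width: 0.0853
```

Call:
carry_out(series=[[[0,0,0,0,0,0.007,-1],[0,0,0,0,0,0.007,-1],[0,0,0,0,0,0.006,-1],[0,0,0,0,0,0.006,-1],[0,0,0,0,0,0,-1]]])

```text
time: 2.65
tool_pos: [0.5001, -0.1537, 0.0012]
orientation: [-0.479, 0.479, -0.519, 0.52]
wrist_force: [-2.3, 0.6, 5.0]
gripper_width: 0.0853
```

Run:
```python
from h import *
o,R=tool();print(o["tool_pos"],w2g(o["tool_pos"]),o["wrist_force"],R.as_matrix()[:,0])
c,w=snap("wrist","w1.png");s,si=snap("side")
a=cv2.resize(w,(620,465));b=cv2.resize(si[170:290,190:290],None,fx=3,fy=3)
cv2.imwrite("pics/w1b.png",cv2.resize(w,(800,600)))
```

```text
[ 0.50009255 -0.15365866  0.00124816] [-0.06505384 -0.15856303] [-2.33258887  0.55182687  5.00963553] [-8.08912352e-02 -9.96722720e-01  6.53371533e-04]
```

View pics/w1b.png

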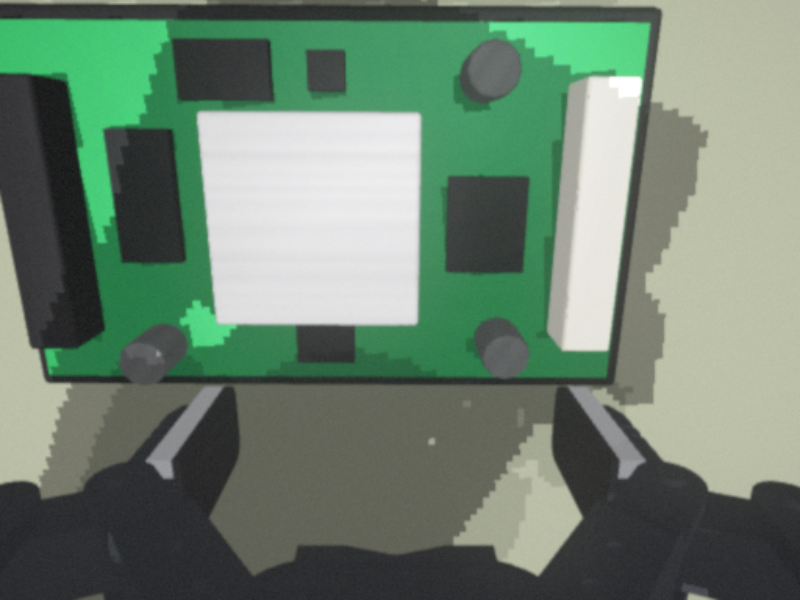

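The carrier is squared on both fingers, with its front edge at row 380 level and the plate at (310,218). The tips drag on the mat (5 N up), so I raise slightly and then push gently onto the fence.

Call:
carry_out(series=[[[0,0,0,0,-0.008,0,-1],[0,0,0,0,0,0.003,-1],[0,0,0,0,0,0.003,-1],[0,0,0,0,0,0.002,-1],[0,0,0,0,0,0,-1]]])

```text
time: 3.25
tool_pos: [0.507, -0.154, 0.0082]
orientation: [-0.479, 0.479, -0.52, 0.52]
wrist_force: [0.4, -0.8, -0.3]
gripper_width: 0.0858
```

Run:
```python
from h import *
o,R=tool();print(o["tool_pos"],w2g(o["tool_pos"]),o["wrist_force"])
```

```text
[ 0.50703982 -0.15404184  0.0081832 ] [-0.05809863 -0.15837204] [ 0.40967448 -0.79108264 -0.313885  ]
```

Call:
carry_out(series=[[[0,0,0,0,0,0.002,-1],[0,0,0,0,0,0,-1]]])

```text
time: 3.45
tool_pos: [0.5088, -0.1542, 0.0082]
orientation: [0.479, -0.479, 0.52, -0.52]
wrist_force: [0.9, 0.6, 0.1]
gripper_width: 0.0856
```

Call:
carry_out(series=[[[0,0,0,0,0,0.002,-1],[0,0,0,0,0,0,-1]]])

```text
time: 3.65
tool_pos: [0.5109, -0.1545, 0.0083]
orientation: [-0.479, 0.479, -0.52, 0.52]
wrist_force: [-0.3, 0.8, 0.2]
gripper_width: 0.0853
```

Run:
```python
from h import *
c,w=snap("wrist","w2.png")
cv2.imwrite("pics/w2b.png",cv2.resize(w,(800,600)))
o,R=tool();print(o["tool_pos"],w2g(o["tool_pos"]),o["wrist_force"])
```

```text
[ 0.51079956 -0.15442905  0.00829979] [-0.05431976 -0.1584479 ] [ 0.00274138 -0.06885336  0.03028475]
```

View pics/w2b.png

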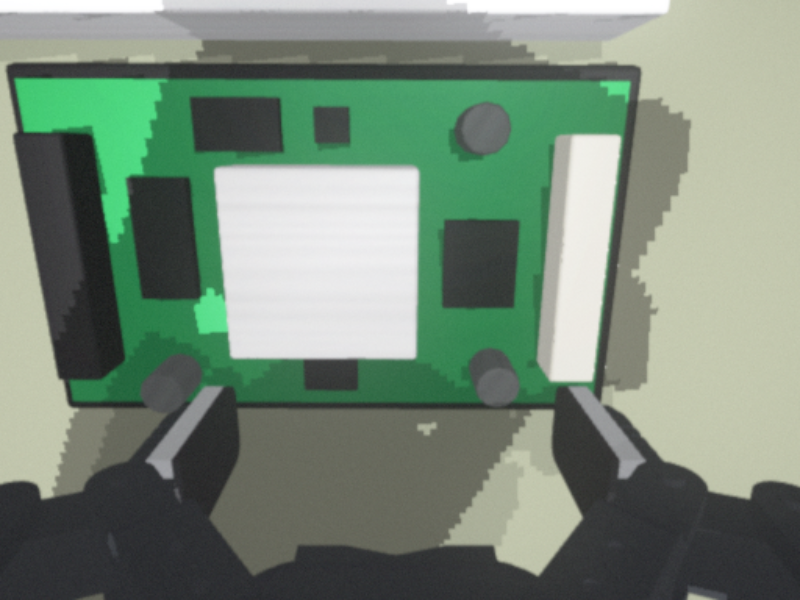

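The tips now ride above the carrier's edge (row 400), so I was too high; the carrier hasn't reached the fence (gap at rows 40-62). This view measures the fence well. I'll back off, lower and repeat.

Run:
```python
from h import *
c,w=load("wrist")
for n,p,z in [("fence face top r",(668,12),.033),("fence top l",(300,14),.033),("fence bot",(590,40),.003),("fence bot l",(100,40),.003),("FL",(70,404),.015),("FR",(598,408),.015),("BL",(10,66),.017),("BR",(638,66),.017),("plate tl",(215,168),.035),("tr",(419,167),.035),("br",(416,358),.035),("bl",(230,358),.035)]:
    q=onz(c,p[0]/1.5625,p[1]/1.5625,z);print(n,q.round(4),"gauge",w2g(q).round(4))
print(ray(c,256,192))
```

```text
fence face top r [ 0.601  -0.2164  0.033 ] gauge [ 0.0407 -0.2128]
fence top l [ 0.6067 -0.1432  0.033 ] gauge [ 0.0403 -0.1394]
fence bot [ 0.6014 -0.2115  0.003 ] gauge [ 0.0407 -0.2078]
fence bot l [ 0.6117 -0.0876  0.003 ] gauge [ 0.0407 -0.0835]
FL [ 0.5176 -0.0629  0.015 ] gauge [-0.0551 -0.0667]
FR [ 0.5041 -0.2114  0.015 ] gauge [-0.0563 -0.2158]
BL [ 0.605  -0.0723  0.017 ] gauge [ 0.0328 -0.0688]
BR [ 0.593  -0.2178  0.017 ] gauge [ 0.0328 -0.2149]
plate tl [ 0.5786 -0.1217  0.035 ] gauge [ 0.0105 -0.1203]
tr [ 0.5752 -0.1648  0.035 ] gauge [ 0.0107 -0.1634]
br [ 0.5319 -0.161   0.035 ] gauge [-0.0328 -0.1633]
bl [ 0.5355 -0.1176  0.035 ] gauge [-0.0328 -0.1197]
(array([ 0.58032748, -0.16009612,  0.15088192]), array([-0.28174691,  0.01388544, -0.95943895]))
```

Call:
carry_out(series=[[[0,0,0,0,0,-0.009,-1],[0,0,0,0,0,-0.007,-1],[0,0,0,0,0.004,0,-1],[0,0,0,0,0.003,0,-1],[0,0,0,0,0,0,-1]]])

```text
time: 4.2
tool_pos: [0.4944, -0.153, 0.0008]
orientation: [0.479, -0.479, 0.52, -0.52]
wrist_force: [1.2, 0.2, -0.8]
gripper_width: 0.0854
```

Call:
carry_out(series=[[[0,0,0,0,0.003,0,-1],[0,0,0,0,0.002,0,-1],[0,0,0,0,0,0.004,-1],[0,0,0,0,0,0.003,-1],[0,0,0,0,0,0,-1]]])

```text
time: 4.7
tool_pos: [0.502, -0.1536, -0.0038]
orientation: [0.479, -0.479, 0.52, -0.52]
wrist_force: [-0.9, 1.4, -0.8]
gripper_width: 0.0852
```

Call:
carry_out(series=[[[0,0,0,0,0,0.002,-1],[0,0,0,0,0,0.002,-1],[0,0,0,0,0,0,-1]]])

```text
time: 5.0
tool_pos: [0.5059, -0.1539, -0.0037]
orientation: [-0.479, 0.479, -0.52, 0.52]
wrist_force: [-1.2, 0.2, -1.1]
gripper_width: 0.0852
```

```bash
sed -i 's/^G0=.*;GY/G0=np.array([.5736,-.0016]);GY/' h.py
python3 - <<'E'
from h import *
o,R=tool();print(o["tool_pos"],w2g(o["tool_pos"]),o["wrist_force"])
E
```

```text
[ 0.50589389 -0.15393005 -0.00374734] [-0.05491434 -0.15739433] [-1.23219218  0.18266873 -1.13156067]
```

Pushing lightly. Continuing in 2 mm steps and watching for the fence.

Call:
carry_out(series=[[[0,0,0,0,0,0.002,-1],[0,0,0,0,0,0,-1]]])

```text
time: 5.2
tool_pos: [0.506, -0.1538, -0.0039]
orientation: [0.478, -0.48, 0.521, -0.519]
wrist_force: [-8.7, 0.2, 5.8]
gripper_width: 0.0853
```

Call:
carry_out(series=[[[0,0,0,0,0,0.002,-1],[0,0,0,0,0,0,-1]]])

```text
time: 5.4
tool_pos: [0.5061, -0.1536, -0.0042]
orientation: [0.478, -0.481, 0.522, -0.518]
wrist_force: [-16.1, -0.7, 12.4]
gripper_width: 0.0852
```

Run:
```python
from h import *
c,w=snap("wrist","w3.png")
cv2.imwrite("pics/w3b.png",cv2.resize(w,(800,600)))
o,R=tool();print(o["tool_pos"],w2g(o["tool_pos"]),o["wrist_force"])
p=plate(c,w,(100,40,200,250),2)
for q in p:
    if q[3]>5000: print(q[0]*1.5625,q[1],w2g(onz(c,*q[0],.035)))
col=w[0:110,200].astype(int).mean(1);print(col[::3].round())
```

```text
[ 0.5061226  -0.15366776 -0.00417383] [-0.05470804 -0.15711408] [-17.18850995  -0.20165579  11.15588126]
[303.90622616 218.74997616] (304.99993896484375, 288.99993896484375) [ 0.00136845 -0.13944769]
[ 37.  36.  72.  99. 102. 102. 100. 101. 100.  65.  68.  62.  69.  64.
  64.  70.  72.  69.  66. 102. 105. 106. 107. 199. 226. 228. 228. 229.
 228. 229. 229. 231. 227. 224. 229. 232. 233.]
```

The fence is reached: force climbed to 16 N with no motion, and the plate is at gauge (1, -139) mm. I'll back off and go around to the -y end.

Call:
carry_out(series=[[[0,0,0,0,0,-0.012,-1],[0,0,0,0,-0.02,-0.018,-1],[0,0,0,0.04,0,0,-1],[0,0,0,0.045,0,0,-1],[0,0,0,0.045,0,0,-1]]])

```text
time: 5.95
tool_pos: [0.47, -0.2832, 0.0172]
orientation: [-0.48, 0.479, -0.519, 0.521]
wrist_force: [0.8, -0.1, 0.3]
gripper_width: 0.0856
```

Call:
carry_out(series=[[[0,0,0,0.005,0,0,-1],[0,0,0,0,0,0.03,-1],[0,0,0,0,0,0.035,-1],[0,0,0,0,0,0.03,-1],[0,0,0,0,0,0,-1]]])

```text
time: 6.45
tool_pos: [0.5675, -0.2945, 0.0171]
orientation: [-0.48, 0.479, -0.518, 0.521]
wrist_force: [-0.2, -0.3, -0.0]
gripper_width: 0.0854
```

Run:
```python
from h import *
o,R=tool();print(o["tool_pos"],w2g(o["tool_pos"]),o["wrist_force"],R.as_matrix()[:,0])
c,w=snap("wrist","w4.png")
p=plate(c,w,(0,0,512,384),2)
for q in p:
    if q[3]>2000: print(q[0]*1.5625,q[1],w2g(onz(c,*q[0],.035)))
print(proj(c,[*g2w(0,-.1394),.035])*1.5625,[proj(c,[*g2w(x,-.1394-.075),.017])*1.5625 for x in(-.045,.045)])
```

```text
[ 0.56746079 -0.29448009  0.01714432] [ 0.01803268 -0.29238888] [-0.17977133 -0.27750108 -0.03225091] [-0.08024011 -0.99677381  0.00186964]
[188.7100935 430.1361084] (36.56380081176758, 133.50563049316406) [ 0.01527038 -0.23803625]
[320.91863155 408.44554901] (174.1822052001953, 70.56422424316406) [ 0.02159471 -0.27300307]
[ 67.50300527 425.01506805] (171.20936584472656, 87.86002349853516) [ 0.0167541  -0.20647309]
[ 64.453125 280.078125] (100.0, 166.0) [ 0.0558583  -0.21228273]
[237.79687881 266.53125286] (91.79999542236328, 61.9999885559082) [ 0.05925724 -0.25442882]
[583.984375 287.109375] (736.0, 550.0) [ 0.05424209 -0.33812721]
[119.53125 113.28125] (291.0, 307.0) [ 0.09403182 -0.23094824]
[-170.58809776  480.42678945] [array([156.07300209, 566.78828011]), array([116.88651869, 302.20049443])]
```

Call:
carry_out(series=[[[0,0,0,0,0.01,-0.009,-1],[0,0,0,0,0.011,0,-1],[0,0,0,-0.01,0,0,-1],[0,0,0,-0.01,0,0,-1],[0,0,0,-0.008,0,0,-1]]])

```text
time: 7.0
tool_pos: [0.5565, -0.2648, -0.0047]
orientation: [-0.479, 0.479, -0.52, 0.52]
wrist_force: [-1.1, -2.7, -0.3]
gripper_width: 0.0851
```

Call:
carry_out(series=[[[0,0,0,-0.008,0,0,-1],[0,0,0,-0.008,0,0,-1],[0,0,0,-0.008,0,0,-1],[0,0,0,-0.008,0,0,-1],[0,0,0,-0.008,0,0,-1]]])

```text
time: 7.5
tool_pos: [0.5603, -0.2254, -0.0044]
orientation: [-0.479, 0.479, -0.52, 0.52]
wrist_force: [-2.0, -4.0, 0.8]
gripper_width: 0.0854
```

Run:
```python
from h import *
o,R=tool();print(o["tool_pos"],w2g(o["tool_pos"]),o["wrist_force"],R.as_matrix()[:,0])
c,w=snap("wrist","w5.png");t,ti=snap("top")
a=cv2.resize(w,(400,300));b=cv2.resize(ti[140:224,175:305],(464,300),interpolation=cv2.INTER_CUBIC)
cv2.imwrite("pics/w5b.png",cv2.resize(np.hstack([a,b]),(800,278)))
```

```text
[ 0.56029499 -0.22535989 -0.0043557 ] [ 0.00519162 -0.22409497] [-2.03102951 -3.98923174  0.84625592] [-8.16119490e-02 -9.96664005e-01  5.91639151e-04]
```

View pics/w5b.png

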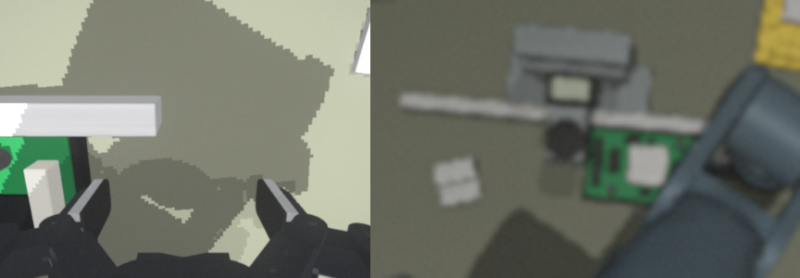

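Left (wrist): the finger pushes the carrier's end along the fence. Right (top): the carrier is flat on the fence, with the plate at about (648,163) and the head at (565,140).

```bash
cat >> h.py <<'E'
def topplate():
    t,ti=load("top")
    for q in plate(t,ti,(225,170,60,45)):
        if 2000<q[3]<8000:
            p=onz(t,*q[0],.035);print("plate px",q[0].round(1),q[1],"w",p.round(4),"g",w2g(p).round(4))
E
python3 - <<'E'
from h import *
topplate()
c,w=load("wrist")
# carrier -y end back-right corner in 400x300 picture scaled .926
for p in [(88,135)]:
    print(w2g(onz(c,p[0]/.926*1.28,p[1]/.926*1.28,.017)))
E
```

```text
plate px [258.6 189.4] (69.25213623046875, 68.82465362548828) w [ 0.5702 -0.0928  0.035 ] g [ 0.0041 -0.0911]
plate px [258.7 176.1] (187.77093505859375, 23.071147918701172) w [ 0.6232 -0.0929  0.035 ] g [ 0.057  -0.0869]
[ 0.0412965 -0.1755331]
```

Call:
carry_out(series=[[[0,0,0,-0.008,0,0,-1],[0,0,0,-0.008,0,0,-1],[0,0,0,-0.008,0,0,-1],[0,0,0,-0.008,0,0,-1],[0,0,0,-0.008,0,0,-1]]])

```text
time: 8.1
tool_pos: [0.5635, -0.1851, -0.0046]
orientation: [-0.479, 0.479, -0.52, 0.52]
wrist_force: [0.1, -3.5, 0.4]
gripper_width: 0.0854
```

Call:
carry_out(series=[[[0,0,0,-0.008,0,0,-1],[0,0,0,-0.008,0,0,-1],[0,0,0,-0.008,0,0,-1],[0,0,0,-0.006,0,0,-1],[0,0,0,-0.004,0,0,-1]]])

```text
time: 8.6
tool_pos: [0.5661, -0.1513, -0.0047]
orientation: [-0.479, 0.479, -0.52, 0.52]
wrist_force: [0.5, -2.8, 1.9]
gripper_width: 0.0854
```

Call:
carry_out(series=[[[0,0,0,-0.004,0,0,-1],[0,0,0,-0.003,0,0,-1],[0,0,0,0,0,0,-1]]])

```text
time: 8.9
tool_pos: [0.5667, -0.1444, -0.0047]
orientation: [0.479, -0.479, 0.52, -0.52]
wrist_force: [0.1, -1.0, 1.9]
gripper_width: 0.0854
```

Run:
```python
from h import *
o,R=tool();print(o["tool_pos"],w2g(o["tool_pos"]),o["wrist_force"])
t,ti=snap("top");s,si=snap("side")
b=cv2.resize(ti[155:211,205:285],(800,560),interpolation=cv2.INTER_CUBIC)[:,:500]
cv2.imwrite("pics/m6.png",np.hstack([cv2.resize(ti[150:222,205:265],(480,576),interpolation=cv2.INTER_CUBIC),cv2.resize(si[185:257,215:255],(320,576),interpolation=cv2.INTER_CUBIC)]))
```

```text
[ 0.56668469 -0.1444295  -0.00472678] [ 0.00488601 -0.14291331] [ 0.05496363 -1.03085524  1.90683469]
```

View pics/m6.png

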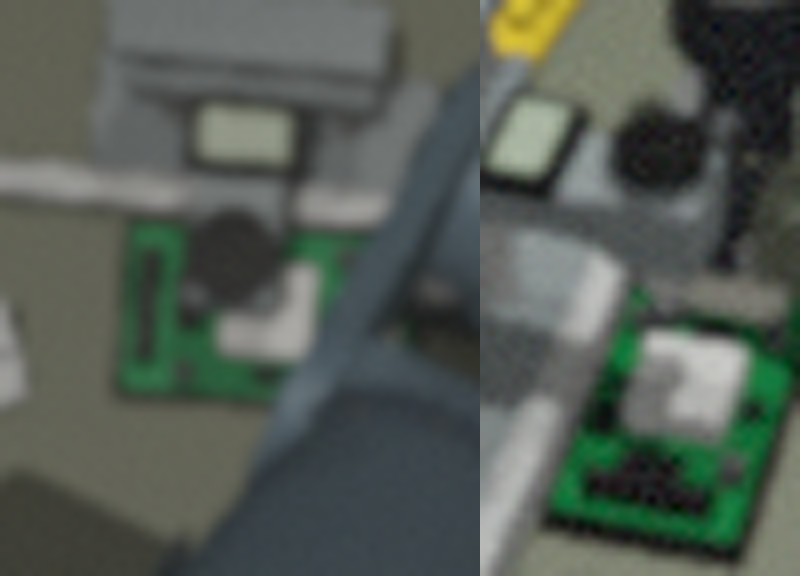

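Plate in the top half: bottom edge from (215,355) to (312,362), partly under the head. In the side half it is fully visible, centre at about (686,383). Pad at (235,255) top and (660,145) side. The carrier is flush on the fence, with a few mm left to go.

Run:
```python
from h import *
t,ti=load("top");s,si=load("side")
P=lambda p:(p[0]/8-.5+205,p[1]/8-.5+150); S=lambda p:((p[0]-480)/8-.5+215,p[1]/8-.5+185)
for q in plate(s,si,(228,222,22,22)): print("side auto",q[0],q[3])
for n,c,f,p,z in [("plate side",s,S,(686,383),.035),("pad side",s,S,(660,147),.184),("pad top",t,P,(235,253),.184),("plBL top",t,P,(215,355),.035),("plBR",t,P,(312,362),.035),("plTR",t,P,(320,262),.035),("carr FL",t,P,(118,400),.017),("carr BL",t,P,(130,222),.017),("carr FL side",s,S,(738,560),.010),("carr BL side",s,S,(548,520),.010)]:
    q=onz(c,*f(p),z);print(n,q.round(4),w2g(q).round(4))
```

```text
side auto [240.82875824 231.82196426] 3328.5
side auto [229.41666667 224.33333333] 480.0
plate side [ 0.5692 -0.0085  0.035 ] [-0.0038 -0.0072]
pad side [5.736e-01 4.000e-04 1.840e-01] [-0.0002  0.002 ]
pad top [ 0.5779 -0.0035  0.184 ] [ 0.0045 -0.0016]
plBL top [0.5518 0.0135 0.035 ] [-0.023   0.0133]
plBR [ 0.5486 -0.034   0.035 ] [-0.0222 -0.0343]
plTR [ 0.5982 -0.0374  0.035 ] [ 0.0275 -0.0336]
carr FL [0.5315 0.0621 0.017 ] [-0.0473  0.06  ]
carr BL [0.6206 0.0578 0.017 ] [0.042  0.0631]
carr FL side [0.5315 0.0635 0.01  ] [-0.0473  0.0614]
carr BL side [0.6159 0.0572 0.01  ] [0.0374 0.0621]
```

Call:
carry_out(series=[[[0,0,0,-0.004,0,0,-1],[0,0,0,-0.003,0,0,-1],[0,0,0,-0.0025,0,0,-1],[0,0,0,0,0,0,-1]]])

```text
time: 9.4
tool_pos: [0.5673, -0.1349, -0.0048]
orientation: [0.479, -0.479, 0.52, -0.52]
wrist_force: [-0.5, -1.3, 0.8]
gripper_width: 0.0856
```

Call:
carry_out(series=[[[0,0,0,0.015,0,0,-1],[0,0,0,0.025,0,-0.01,-1],[0,0,0,0.03,-0.02,-0.03,-1],[0,0,0,0,-0.04,-0.04,-1],[0,0,0,0,-0.04,-0.04,-1]]])

```text
time: 9.9
tool_pos: [0.4492, -0.1969, 0.0859]
orientation: [0.479, -0.479, 0.521, -0.519]
wrist_force: [0.7, -1.1, 0.6]
gripper_width: 0.0854
```

Call:
carry_out(series=[[[0,0,0,-0.045,-0.03,-0.02,-1],[0,0,0,-0.045,0,-0.015,-1],[0,0,0,-0.045,0,0,-1],[0,0,0,-0.045,0,0,-1],[0,0,0,0,0,0,-1]]])

```text
time: 10.4
tool_pos: [0.4324, -0.016, 0.1118]
orientation: [0.481, -0.48, 0.52, -0.518]
wrist_force: [-0.0, -0.9, -1.0]
gripper_width: 0.0851
```

Run:
```python
from h import *
o,R=tool();print(o["tool_pos"],w2g(o["tool_pos"]),o["wrist_force"])
c,w=snap("wrist","w7.png");t,ti=snap("top");s,si=snap("side")
print([ (n,(proj(c,[*g2w(*p[:2]),p[2]])).round()) for n,p in dict(pl=(0,0,.035),foot=(0,0,.08),fence=(.045,0,.033),under=(-.021,0,.128)).items()])
for q in plate(s,si,(228,218,22,22)): print("side plate",q[0],q[3])
cv2.imwrite("pics/m7.png",cv2.resize(w,(800,600)))
```

```text
[ 0.43242966 -0.0159821   0.11180991] [-0.13950361 -0.02597407] [-0.01990506 -0.89678009 -1.04028505]
[('pl', array([208., -38.])), ('foot', array([195., -76.])), ('fence', array([ 206., -134.])), ('under', array([173., -69.]))]
side plate [241.72675451 234.19015757] 1106.0
side plate [244.8806661  222.28133297] 1046.0
side plate [229.66666667 222.08333333] 937.0
```

View pics/m7.png

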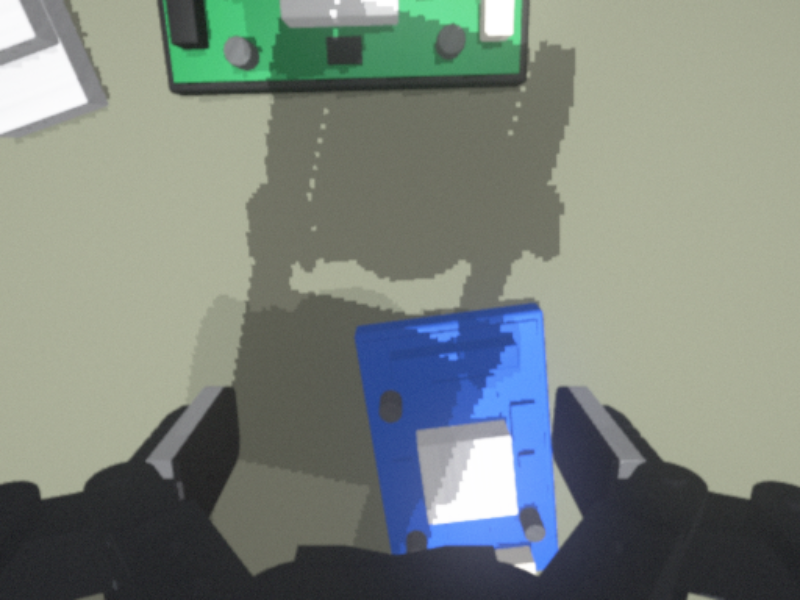

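Carrier front edge runs from (173,92) to (524,82) with the plate edge at (282..398,25). Next I look from above, with pad and carrier in a single image, to check centring.

Call:
carry_out(series=[[[0,0,0,-0.007,-0.045,0.01,0.5],[0,0,0,-0.007,-0.045,0.01,1],[0,0,0,-0.006,-0.045,0.01,1],[0,0,0,-0.006,-0.045,0.01,1],[0,0,0,0,-0.012,0,1]]])

```text
time: 11.05
tool_pos: [0.4786, 0.0004, 0.3097]
orientation: [-0.48, 0.477, -0.518, 0.523]
wrist_force: [0.3, 0.1, 0.2]
gripper_width: 0.0118
```

Run:
```python
from h import *
c,w=load("wrist")
f=lambda p:(p[0]/1.5625,p[1]/1.5625)
for p,z in [((171,88),.017),((524,78),.017),((282,25),.035),((398,25),.035)]: print("prev",w2g(onz(c,*f(p),z)).round(4))
bot_=bot
c,w=snap("wrist","w8.png");o,R=tool();print(o["tool_pos"],w2g(o["tool_pos"]),o["gripper_width"])
print([(n,(proj(c,[*g2w(*p[:2]),p[2]])*1.5625).round()) for n,p in dict(pad=(0,0,.184),fl=(-.045,.075,.017),fr=(-.045,-.075,.017),fence=(.045,-.1,.033)).items()])
cv2.imwrite("pics/m8.png",cv2.resize(w,(800,600)))
```

```text
prev [-0.0481  0.0682]
prev [-0.0435 -0.0786]
prev [-0.0276  0.0171]
prev [-0.0274 -0.0262]
[4.77976977e-01 3.73462173e-04 3.09117767e-01] [-0.0954601  -0.00591837] 0.0048365566737560445
[('pad', array([382.,  91.])), ('fl', array([293., 173.])), ('fr', array([481., 173.])), ('fence', array([524.,  46.]))]
```

View pics/m8.png

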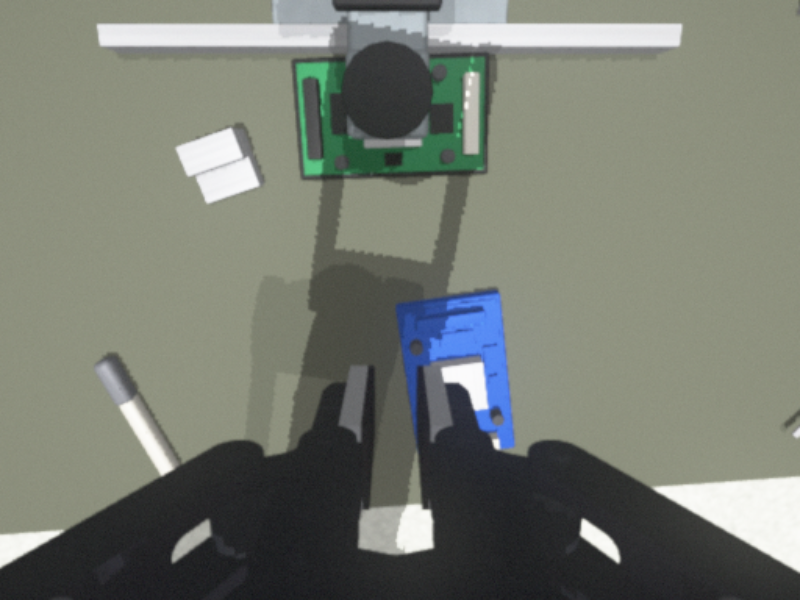

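This shows the whole picture: pad centre (387,90), fence face from (100,47) to (681,47) level. The carrier corners are BL (294,62), BR (488,54), FL (302,180), FR (486,173). So the carrier is turned about 2°, with its left (+y) end off the fence. I'll quantify this and then push that end in.

Run:
```python
from h import *
c,w=load("wrist")
big=cv2.resize(w,None,fx=4,fy=4,interpolation=cv2.INTER_CUBIC)
hsv=cv2.cvtColor(big,cv2.COLOR_BGR2HSV)
# green board
m=cv2.inRange(hsv,(45,100,40),(90,255,255));m[800:]=0
k=max(cv2.findContours(cv2.morphologyEx(m,cv2.MORPH_CLOSE,np.ones((9,9))),0,2)[0],key=cv2.contourArea)
pts=np.vstack([q for q in cv2.findContours(m,0,2)[0] if cv2.contourArea(q)>50])
r=cv2.minAreaRect(pts);B=(cv2.boxPoints(r)+.5)/4-.5
G=[w2g(onz(c,*b,.019)) for b in B];print("board box",np.round(G,4),"ctr",np.mean(G,0).round(4))
# pad
d=(big.max(2)<55).astype(np.uint8)*255; d[:60]=0; d[400:]=0;d[:,:800]=0;d[:,1200:]=0
k=max(cv2.findContours(d,0,2)[0],key=cv2.contourArea);(x,y),rad=cv2.minEnclosingCircle(k)
p=((x+.5)/4-.5,(y+.5)/4-.5);print("pad px",np.array(p)*1.5625,rad/4*1.5625,w2g(onz(c,*p,.184)).round(4))
f=lambda p:(p[0]/1.5625,p[1]/1.5625)
for n,p,z in [("fence l",(98,26),.033),("fence r",(681,25),.033),("fence bl",(101,47),.003),("BL",(293,62),.017),("BR",(488,54),.017),("FL",(302,178),.017),("FR",(486,171),.017),("blockTR",(238,127),.037),("pad",(387,90),.184)]: print(n,w2g(onz(c,*f(p),z)).round(4))
```

```text
board box [[ 0.0364  0.0688]
 [ 0.0405 -0.0727]
 [-0.0421 -0.0792]
 [-0.0466  0.0702]] ctr [-0.003  -0.0032]
pad px [380.66308498 111.33034229] 51.72656178474426 [-0.0092  0.0008]
fence l [0.0586 0.2063]
fence r [ 0.0586 -0.2113]
fence bl [0.0499 0.2214]
BL [0.0369 0.0708]
BR [ 0.0422 -0.0764]
FL [-0.0488  0.0682]
FR [-0.0436 -0.0787]
blockTR [-0.0106  0.1106]
pad [ 0.0003 -0.0023]
```

In this view pad and fence agree that the origin is at (0,-2.4) mm. The carrier centre is at y -3.5 to -4, so it is centred in y to about 1.3 mm but turned about 2°. I'll push the front side at the +y end with closed fingers.

Call:
carry_out(series=[[[0,0,0,-0.036,0.03,-0.003,1],[0,0,0,-0.036,0.03,-0.003,1],[0,0,0,0,0.049,0,1],[0,0,0,0,0.049,0,1],[0,0,0,0,0.049,0,1]]])

```text
time: 11.6
tool_pos: [0.4738, 0.0739, 0.0939]
orientation: [0.478, -0.479, 0.521, -0.52]
wrist_force: [0.8, -0.2, 0.5]
gripper_width: 0.0002
```

Call:
carry_out(series=[[[0,0,0,0,0.045,0,1],[0,0,0,0,0.03,0,1],[0,0,0,0,0,0,1]]])

```text
time: 11.9
tool_pos: [0.4695, 0.0739, 0.0165]
orientation: [0.476, -0.482, 0.524, -0.517]
wrist_force: [-0.9, 0.2, 0.9]
gripper_width: 0.0001
```

```bash
sed -i 's/^G0=.*;GY/G0=np.array([.5735,-.0038]);GY/' h.py
python3 - <<'E'
from h import *
o,R=tool();print(o["tool_pos"],w2g(o["tool_pos"]),o["wrist_force"],R.as_matrix()[:,0],o["gripper_width"])
E
```

```text
[0.46946518 0.07389254 0.01646106] [-0.11008707  0.0688492 ] [-0.89625554  0.17062665  0.88317319] [-8.37660068e-02 -9.96485452e-01  7.91908132e-07] 0.00010884889410789955
```

Call:
carry_out(series=[[[0,0,0,0,0.007,0.015,1],[0,0,0,0,0,0.015,1],[0,0,0,0,0,0.01,1],[0,0,0,0,0,0.006,1],[0,0,0,0,0,0,1]]])

```text
time: 12.4
tool_pos: [0.522, 0.0706, 0.0158]
orientation: [-0.479, 0.479, -0.52, 0.52]
wrist_force: [0.1, -0.3, 0.0]
gripper_width: -0.0001
```

Call:
carry_out(series=[[[0,0,0,0,0,0.003,1],[0,0,0,0,0,0.003,1],[0,0,0,0,0,0,1]]])

```text
time: 12.7
tool_pos: [0.5266, 0.0709, 0.0151]
orientation: [0.479, -0.479, 0.52, -0.52]
wrist_force: [-3.1, 1.4, 2.5]
gripper_width: -0.0
```

Run:
```python
from h import *
o,R=tool();print(o["tool_pos"],w2g(o["tool_pos"]),o["wrist_force"],R.as_matrix()[:,1])
```

```text
[0.52657938 0.07091297 0.01506026] [-0.05292168  0.07058943] [-3.12343637  1.44738157  2.47767389] [-1.01015320e-03  4.25378509e-04 -9.99999399e-01]
```

Call:
carry_out(series=[[[0,0,0,0,0,-0.012,1],[0,0,0,0,0.006,0,1],[0,0,0,0,0,0.006,1],[0,0,0,0,0,0.004,1],[0,0,0,0,0,0,1]]])

```text
time: 13.2
tool_pos: [0.525, 0.0706, 0.0087]
orientation: [0.479, -0.48, 0.521, -0.52]
wrist_force: [-3.3, -0.2, 2.1]
gripper_width: -0.0001
```

Call:
carry_out(series=[[[0,0,0,0,0,0.002,1],[0,0,0,0,0,0.001,1],[0,0,0,0,0,0,1]]])

```text
time: 13.5
tool_pos: [0.5252, 0.0707, 0.0083]
orientation: [0.477, -0.481, 0.522, -0.518]
wrist_force: [-11.7, -0.3, 7.9]
gripper_width: 0.0001
```

Run:
```python
from h import *
o,R=tool();print(o["tool_pos"],w2g(o["tool_pos"]),o["wrist_force"],R.as_matrix()[:,1])
```

```text
[0.52515406 0.07065607 0.00826324] [-0.05432097  0.07021588] [-11.65963028  -0.31013051   7.87372479] [-7.17626209e-03  2.64323996e-04 -9.99974215e-01]
```

Call:
carry_out(series=[[[0,0,0,0,0,-0.03,1],[0,0,0,0,-0.03,-0.035,1],[0,0,0,0,-0.03,-0.025,1],[0,0,0,0.04,0,0,1],[0,0,0,0.04,0,0,1]]])

```text
time: 14.0
tool_pos: [0.4333, -0.0024, 0.0708]
orientation: [-0.481, 0.479, -0.518, 0.521]
wrist_force: [0.6, -0.7, 0.0]
gripper_width: -0.0004
```

Call:
carry_out(series=[[[0,0,0,0.04,0,0,1],[0,0,0,0.02,0,0.01,1],[0,0,0,0,0.015,0.025,1],[0,0,0,0,0.03,0.015,1],[0,0,0,0,0.013,0,1]]])

```text
time: 14.5
tool_pos: [0.4784, -0.0667, 0.0098]
orientation: [-0.479, 0.479, -0.52, 0.521]
wrist_force: [-0.9, 0.4, -0.6]
gripper_width: -0.0001
```

Run:
```python
from h import *
o,R=tool();print(o["tool_pos"],w2g(o["tool_pos"]),o["wrist_force"],R.as_matrix()[:,1])
```

```text
[ 0.47839215 -0.06671186  0.00976112] [-0.08959621 -0.07054023] [-0.93327325  0.40382128 -0.58188805] [ 1.05647696e-03 -3.80867251e-04 -9.99999369e-01]
```

Call:
carry_out(series=[[[0,0,0,0,0,0.015,1],[0,0,0,0,0,0.01,1],[0,0,0,0,0,0.006,1],[0,0,0,0,0,0.003,1],[0,0,0,0,0,0,1]]])

```text
time: 15.0
tool_pos: [0.511, -0.0686, 0.0115]
orientation: [-0.479, 0.479, -0.52, 0.52]
wrist_force: [0.5, 0.8, 0.4]
gripper_width: -0.0
```

Call:
carry_out(series=[[[0,0,0,0,0,0.002,1],[0,0,0,0,0,0.001,1],[0,0,0,0,0,0,1]]])

```text
time: 15.3
tool_pos: [0.5132, -0.0688, 0.011]
orientation: [0.479, -0.479, 0.52, -0.52]
wrist_force: [-1.7, -1.0, 1.4]
gripper_width: -0.0001
```

Run:
```python
from h import *
o,R=tool();print(o["tool_pos"],w2g(o["tool_pos"]),o["wrist_force"],R.as_matrix()[:,1])
```

```text
[ 0.51315711 -0.06878535  0.01102931] [-0.05477867 -0.06973993] [-1.71876388 -0.98176851  1.37491244] [-7.97779649e-04  6.04542917e-05 -9.99999680e-01]
```

Call:
carry_out(series=[[[0,0,0,0,0,0.002,1],[0,0,0,0,0,0,1]]])

```text
time: 15.5
tool_pos: [0.5134, -0.0686, 0.0105]
orientation: [0.478, -0.48, 0.521, -0.518]
wrist_force: [-8.4, -0.0, 5.5]
gripper_width: 0.0001
```

Call:
carry_out(series=[[[0,0,0,0,0,-0.02,1],[0,0,0,0,-0.04,-0.03,1],[0,0,0,0,-0.049,-0.01,1],[0,0,0,0,-0.049,0,1],[0,0,0,0,-0.049,0,1]]])

```text
time: 16.0
tool_pos: [0.4553, -0.0638, 0.1999]
orientation: [-0.479, 0.479, -0.52, 0.52]
wrist_force: [1.1, 0.5, 0.1]
gripper_width: -0.0004
```

Call:
carry_out(series=[[[0,0,0,-0.02,-0.045,0.01,1],[0,0,0,-0.025,-0.045,0.01,1],[0,0,0,-0.025,-0.025,0,1],[0,0,0,0,0,0,1],[0,0,0,0,0,0,1]]])

```text
time: 16.5
tool_pos: [0.481, 0.0031, 0.3108]
orientation: [-0.48, 0.479, -0.519, 0.52]
wrist_force: [-0.6, 0.1, -0.8]
gripper_width: 0.0002
```

```bash
cat >> h.py <<'E'
def fit_green():
    """yaw & centre of green board, fence front edge, pad, from wrist view above"""
    c,w=load("wrist");big=cv2.resize(w,None,fx=4,fy=4,interpolation=cv2.INTER_CUBIC)
    m=cv2.inRange(cv2.cvtColor(big,cv2.COLOR_BGR2HSV),(45,100,40),(90,255,255));m[900:]=0
    pts=np.vstack([q for q in cv2.findContours(m,0,2)[0] if cv2.contourArea(q)>50])
    B=(cv2.boxPoints(cv2.minAreaRect(pts))+.5)/4-.5
    G=np.array([w2g(onz(c,*b,.019)) for b in B]);print("board",G.round(4).tolist(),"ctr",G.mean(0).round(4))
    # fence: white upper face, large contour
    m=cv2.inRange(cv2.cvtColor(big,cv2.COLOR_BGR2HSV),(0,0,150),(180,40,255));m[400:]=0
    for q in cv2.findContours(m,0,2)[0]:
        if cv2.contourArea(q)>3000:
            b=(cv2.boxPoints(cv2.minAreaRect(q))+.5)/4-.5;print("white",(b*1.5625).round(0).tolist(),[w2g(onz(c,*k,.033)).round(4).tolist() for k in b])
E
python3 - <<'E'
from h import *
c,w=snap("wrist","w9.png");o,R=tool();print(o["tool_pos"],w2g(o["tool_pos"]),o["wrist_force"]);fit_green()
cv2.imwrite("pics/m9.png",cv2.resize(w[0:150,130:370],(800,500),interpolation=cv2.INTER_CUBIC))
E
```

```text
[0.48037469 0.0028068  0.30962439] [-0.09335295 -0.00109484] [-0.19176264 -0.50027032 -0.84360732]
board [[0.0412, 0.0689], [0.0414, -0.0724], [-0.0415, -0.0767], [-0.0418, 0.0728]] ctr [-0.0002 -0.0018]
white [[178.0, 126.0], [247.0, 126.0], [247.0, 155.0], [178.0, 155.0]] [[-0.0102, 0.1624], [-0.0101, 0.1104], [-0.0314, 0.112], [-0.0315, 0.1648]]
white [[468.0, 152.0], [471.0, 71.0], [486.0, 71.0], [484.0, 152.0]] [[-0.0284, -0.0565], [0.0288, -0.0558], [0.0285, -0.0672], [-0.0286, -0.0684]]
white [[368.0, 45.0], [369.0, -3.0], [689.0, 3.0], [688.0, 51.0]] [[0.0457, 0.0188], [0.0769, 0.0178], [0.0736, -0.2084], [0.0423, -0.2126]]
white [[100.0, -1.0], [339.0, -1.0], [339.0, 46.0], [100.0, 46.0]] [[0.0749, 0.2081], [0.0752, 0.039], [0.0449, 0.0399], [0.0446, 0.2128]]
```

View pics/m9.png

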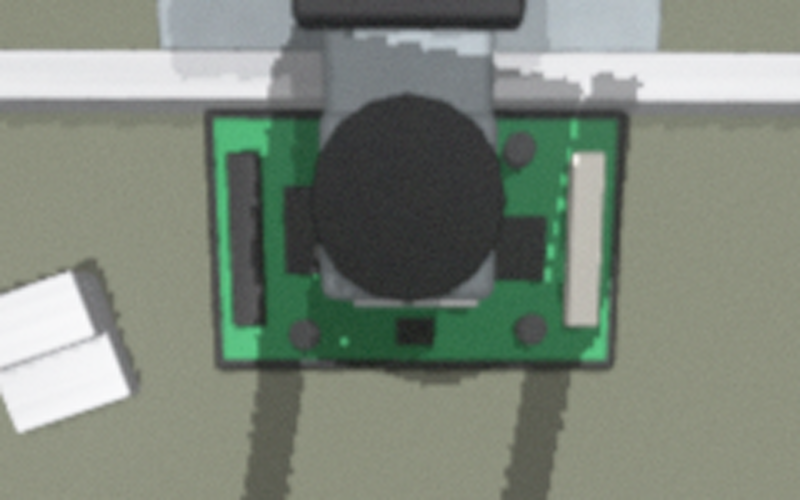

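Twelfth and last view: the carrier is now parallel and flush with the fence (back edge level at row 113, front edge level at row 366), with the pad at (408,198). One numeric check of the y centring follows.

Run:
```python
from h import *
c,w=load("wrist")
f=lambda p:((p[0]+.5)/3.3333-.5+130,(p[1]+.5)/3.3333-.5)
for n,p,z in [("pad",(408,198),.184),("head l",(322,280),.128),("head r",(496,280),.128),("sleeve/plate l",(355,303),.128),("sleeve/plate r",(478,303),.128),("BL",(207,113),.017),("BR",(628,113),.017),("FL",(218,366),.017),("FR",(613,366),.017),("plate? l",(355,303),.035),("plate? r",(478,303),.035)]: print(n,w2g(onz(c,*f(p),z)).round(4))
plan([*g2w(0,0),.205],[-.0825,-.9966])
```

```text
pad [0.0005 0.0001]
head l [-0.0156  0.0237]
head r [-0.0155 -0.0239]
sleeve/plate l [-0.0216  0.0147]
sleeve/plate r [-0.0216 -0.0191]
BL [0.0432 0.0714]
BR [ 0.0434 -0.0772]
FL [-0.0438  0.0715]
FR [-0.0435 -0.0764]
plate? l [-0.0212  0.0191]
plate? r [-0.0211 -0.0244]
pos [0.4804 0.0028 0.3096] shift(now axes) [-0.001   0.1045  0.0935]
 turn 1 [0.06 0.08 0.  ] shift after turn [-0.0011  0.1046  0.0934]
 turn -1 [ 0.0000e+00 -1.7992e+02 -1.0000e-01] shift after turn [ 0.0011  0.1046 -0.0934]
```

Pad and fence agree on the origin, while the plate sits about 2.6 mm short in y. I'll nudge it from the -y end, contacting at x ≈ -10 mm so it stays pressed to the fence.

Call:
carry_out(series=[[[0,0,0,0.045,0.015,0.01,1],[0,0,0,0.045,0.015,0.01,1],[0,0,0,0.035,0.015,0.02,1],[0,0,0,0,0.03,0.035,1],[0,0,0,0,0.049,0.008,1]]])

```text
time: 17.05
tool_pos: [0.5562, -0.1322, 0.1865]
orientation: [-0.479, 0.477, -0.519, 0.523]
wrist_force: [-0.2, 1.4, 0.0]
gripper_width: -0.0
```

Call:
carry_out(series=[[[0,0,0,0,0.049,0,1],[0,0,0,0,0.049,0,1],[0,0,0,0,0.049,0,1],[0,0,0,0,0.028,0,1],[0,0,0,0,0,0,1]]])

```text
time: 17.55
tool_pos: [0.5495, -0.1281, 0.0063]
orientation: [0.478, -0.48, 0.523, -0.518]
wrist_force: [-0.8, -1.1, 0.7]
gripper_width: 0.0001
```

Run:
```python
from h import *
o,R=tool();print(o["tool_pos"],w2g(o["tool_pos"]),o["wrist_force"],R.as_matrix()[:,0])
```

```text
[ 0.54946907 -0.12806388  0.00633138] [-0.01370225 -0.12582228] [-0.76531661 -1.0532288   0.73717511] [-0.08337859 -0.99651391 -0.00283633]
```

Call:
carry_out(series=[[[0,0,0,-0.012,0,0.002,1],[0,0,0,-0.01,0,0,1],[0,0,0,-0.008,0,0,1],[0,0,0,-0.003,0,0,1],[0,0,0,0,0,0,1]]])

```text
time: 18.05
tool_pos: [0.5583, -0.095, 0.0122]
orientation: [-0.48, 0.479, -0.519, 0.52]
wrist_force: [0.4, -0.1, -0.7]
gripper_width: 0.0001
```

Call:
carry_out(series=[[[0,0,0,-0.001,0,0,1],[0,0,0,0,0,0,1]]])

```text
time: 18.25
tool_pos: [0.5583, -0.0949, 0.0119]
orientation: [-0.479, 0.479, -0.52, 0.52]
wrist_force: [-1.1, 0.6, -0.5]
gripper_width: 0.0001
```

Run:
```python
from h import *
o,R=tool();print(o["tool_pos"],w2g(o["tool_pos"]),o["wrist_force"],R.as_matrix()[:,0])
```

```text
[ 0.55827949 -0.09491125  0.01194259] [-0.00765561 -0.09205604] [-1.07947511  0.56812897 -0.54025227] [-8.17237047e-02 -9.96655009e-01  1.71804507e-04]
```

Call:
carry_out(series=[[[0,0,0,-0.001,0,0,1],[0,0,0,0,0,0,1]]])

```text
time: 18.45
tool_pos: [0.5582, -0.0939, 0.0117]
orientation: [-0.479, 0.479, -0.52, 0.52]
wrist_force: [1.3, 0.9, 0.3]
gripper_width: -0.0003
```

Call:
carry_out(series=[[[0,0,0,-0.001,0,0,1],[0,0,0,0,0,0,1]]])

```text
time: 18.65
tool_pos: [0.5583, -0.0928, 0.0116]
orientation: [0.479, -0.479, 0.52, -0.52]
wrist_force: [-0.4, 0.1, -0.7]
gripper_width: -0.0002
```

Call:
carry_out(series=[[[0,0,0,-0.001,0.002,0,1],[0,0,0,-0.001,0,0,1]]])

```text
time: 18.85
tool_pos: [0.5587, -0.0913, 0.0097]
orientation: [-0.479, 0.479, -0.52, 0.52]
wrist_force: [0.5, -3.3, -0.1]
gripper_width: -0.0004
```

Call:
carry_out(series=[[[0,0,0,-0.001,0,0,1],[0,0,0,0,0,0,1]]])

```text
time: 19.05
tool_pos: [0.5586, -0.09, 0.0097]
orientation: [-0.479, 0.479, -0.52, 0.52]
wrist_force: [-0.0, -1.6, 0.3]
gripper_width: -0.0001
```

Run:
```python
from h import *
o,R=tool();print(o["tool_pos"],w2g(o["tool_pos"]),o["wrist_force"])
c,w=snap("wrist","w10.png");fit_green()
```

```text
[ 0.55858344 -0.09001712  0.00969069] [-0.00775627 -0.08715351] [-0.01138829 -1.55309279  0.31749131]
board [[0.0089, 0.0193], [0.0418, 0.0123], [0.0412, -0.0728], [0.0082, -0.0716]] ctr [ 0.025  -0.0282]
white [[-1.0, 151.0], [799.0, 151.0], [799.0, 155.0], [-1.0, 155.0]] [[0.0603, -0.0015], [0.0603, -0.1743], [0.0595, -0.1745], [0.0595, -0.0014]]
white [[406.0, -1.0], [799.0, -1.0], [799.0, 137.0], [406.0, 137.0]] [[0.0897, -0.0891], [0.0897, -0.1681], [0.0633, -0.1737], [0.0633, -0.0893]]
white [[202.0, -1.0], [383.0, -1.0], [383.0, 149.0], [202.0, 149.0]] [[0.0897, -0.0482], [0.0897, -0.0846], [0.0608, -0.0844], [0.0608, -0.0453]]
white [[113.0, -1.0], [158.0, -3.0], [164.0, 128.0], [120.0, 130.0]] [[0.0897, -0.0304], [0.0901, -0.0394], [0.0652, -0.0378], [0.0647, -0.0282]]
```

Call:
carry_out(series=[[[0,0,0,-0.001,0,0,1],[0,0,0,0,0,0,1]]])

```text
time: 19.3
tool_pos: [0.5586, -0.0888, 0.0097]
orientation: [-0.479, 0.479, -0.52, 0.52]
wrist_force: [0.4, -2.0, -0.2]
gripper_width: 0.0001
```

Call:
carry_out(series=[[[0,0,0,0.02,0,0,1],[0,0,0,0.02,-0.03,-0.01,1],[0,0,0,0,-0.049,0,1],[0,0,0,0,-0.049,0,1],[0,0,0,0,-0.049,0,1]]])

```text
time: 19.8
tool_pos: [0.5448, -0.1273, 0.1882]
orientation: [0.479, -0.479, 0.521, -0.52]
wrist_force: [1.2, -0.3, -0.2]
gripper_width: -0.0
```

Call:
carry_out(series=[[[0,0,0,0,-0.049,-0.01,1],[0,0,0,-0.02,-0.049,-0.025,1],[0,0,0,-0.045,-0.025,-0.025,1],[0,0,0,-0.045,0,-0.015,1],[0,0,0,-0.015,0,0,1]]])

```text
time: 20.3
tool_pos: [0.4857, -0.0026, 0.3008]
orientation: [-0.481, 0.479, -0.519, 0.519]
wrist_force: [-0.3, 0.0, 0.2]
gripper_width: 0.0
```

```bash
cat >> h.py <<'E'
def edges():
    """carrier outline (dark rim vs mat) along image rows/cols of the overhead wrist view, in gauge mm"""
    c,w=load("wrist");g=cv2.GaussianBlur(w,(3,3),0).astype(float).mean(2)
    for x in (-.03,-.01,.01,.025):
        r=[]
        for sy in (1,-1):
            ys=np.arange(.066,.090,.0004);v=[]
            for y in ys:
                u=proj(c,[*g2w(x,sy*y),.017]);v.append(cv2.getRectSubPix(g.astype(np.float32),(1,1),tuple(map(float,u)))[0,0])
            v=np.array(v);k=np.argmax(np.gradient(v));r.append((sy*ys[k]*1e3).round(1))
        print("x",x,"ends",r,"mid",np.mean(r).round(2))
    r=[]
    for y in (-.06,-.04,.04,.06):
        xs=np.arange(-.055,-.035,.0004)
        v=np.array([cv2.getRectSubPix(g.astype(np.float32),(1,1),tuple(map(float,proj(c,[*g2w(x,y),.017]))))[0,0] for x in xs])
        r.append((y,(xs[np.argmin(np.gradient(v))]*1e3).round(1)))
    print("front",r)
E
python3 - <<'E'
from h import *
import shutil
o,R=tool();print(o["tool_pos"],w2g(o["tool_pos"]),o["wrist_force"])
c,w=snap("wrist","w11.png");fit_green();edges()
# same test on the earlier picture w9 cannot reuse calibration (pose differs slightly)
big=w.max(2).astype(np.uint8); h=cv2.HoughCircles(cv2.medianBlur(big,3),cv2.HOUGH_GRADIENT,1,100,param1=60,param2=12,minRadius=22,maxRadius=34)
for q in (h[0] if h is not None else [])[:4]: print("circle",q,w2g(onz(c,q[0],q[1],.184)).round(4))
E
```

```text
[ 0.48567179 -0.00261921  0.30075222] [-0.08762646 -0.00606558] [-0.33757246  0.03920084  0.24768474]
board [[-0.041, 0.0766], [0.0415, 0.0715], [0.0408, -0.0698], [-0.0418, -0.0731]] ctr [-0.0001  0.0013]
white [[157.0, 114.0], [235.0, 114.0], [235.0, 155.0], [157.0, 155.0]] [[0.003, 0.1685], [0.0032, 0.1114], [-0.026, 0.1137], [-0.0262, 0.172]]
white [[495.0, 147.0], [514.0, 90.0], [596.0, 118.0], [578.0, 175.0]] [[-0.0196, -0.0793], [0.0197, -0.0908], [0.001, -0.1524], [-0.0393, -0.1426]]
white [[459.0, 155.0], [463.0, 77.0], [478.0, 77.0], [475.0, 156.0]] [[-0.0255, -0.053], [0.0289, -0.0536], [0.0285, -0.0648], [-0.026, -0.0646]]
white [[499.0, 65.0], [610.0, 65.0], [610.0, 111.0], [499.0, 111.0]] [[0.0363, -0.0789], [0.0365, -0.1585], [0.0058, -0.162], [0.0056, -0.0807]]
white [[181.0, 143.0], [196.0, 55.0], [303.0, 74.0], [288.0, 162.0]] [[-0.0172, 0.1535], [0.0424, 0.1362], [0.0302, 0.0607], [-0.0304, 0.0749]]
white [[426.0, 52.0], [427.0, -2.0], [689.0, 1.0], [689.0, 55.0]] [[0.0448, -0.027], [0.0789, -0.0267], [0.0775, -0.2083], [0.0433, -0.2131]]
white [[87.0, -1.0], [334.0, -1.0], [334.0, 53.0], [87.0, 53.0]] [[0.0778, 0.2078], [0.0782, 0.0373], [0.0445, 0.0383], [0.0441, 0.2131]]
x -0.03 ends [np.float64(76.4), np.float64(-74.0)] mid 1.2
x -0.01 ends [np.float64(75.2), np.float64(-76.8)] mid -0.8
x 0.01 ends [np.float64(75.6), np.float64(-80.4)] mid -2.4
x 0.025 ends [np.float64(76.0), np.float64(-82.8)] mid -3.4
front [(-0.06, np.float64(-45.0)), (-0.04, np.float64(-45.0)), (0.04, np.float64(-45.4)), (0.06, np.float64(-45.4))]
circle [244.5  67.5  33.4] [-0.0009  0.0005]
circle [283.5 213.5  27.9] [-0.112  -0.0306]
```

The carrier is flat on the fence (front edge at -45.0 to -45.4 mm along its length) and centred in y within about 1 mm of the pad axis. Now the pad.

Call:
carry_out(series=[[[0,0,0,-0.003,0,0.03,1],[0,0,0,-0.003,0,0.03,1],[0,0,0,0,0.02,0.027,1],[0,0,0,0,0.045,0,1],[0,0,0,0,0.03,0,1]]])

```text
time: 20.85
tool_pos: [0.5736, -0.0072, 0.2012]
orientation: [0.479, -0.48, 0.521, -0.519]
wrist_force: [-0.6, 0.2, -1.0]
gripper_width: -0.0001
```

Call:
carry_out(series=[[[0,0,0,0,0,0,1],[0,0,0,0,0,0,1]]])

```text
time: 21.05
tool_pos: [0.574, -0.0074, 0.2045]
orientation: [0.479, -0.479, 0.52, -0.52]
wrist_force: [-0.1, -1.0, 0.5]
gripper_width: 0.0002
```

Run:
```python
from h import *
plan([*g2w(0,0),.184],[-.0825,-.9966]);o,R=tool();print(w2g(o["tool_pos"]),o["wrist_force"])
```

```text
pos [ 0.574  -0.0074  0.2045] shift(now axes) [-0.0036  0.0205 -0.0008]
 turn 1 [ 0.07  0.04 -0.03] shift after turn [-0.0036  0.0205 -0.0008]
 turn -1 [-4.0000e-02 -1.7996e+02 -1.0000e-01] shift after turn [0.0036 0.0205 0.0008]
[ 0.0008301  -0.00357435] [-0.06267541 -0.97125416  0.46778273]
```

Call:
carry_out(series=[[[0,0,0,-0.0036,0.008,-0.001,1],[0,0,0,0,0.008,0,1],[0,0,0,0,0.006,0,1],[0,0,0,0,0.004,0,1],[0,0,0,0,0.004,0,1]]])

```text
time: 21.55
tool_pos: [0.5739, -0.0037, 0.1749]
orientation: [-0.479, 0.479, -0.52, 0.52]
wrist_force: [-0.9, 0.8, 4.7]
gripper_width: 0.0001
```

Call:
carry_out(series=[[[0,0,0,0,0.004,0,1],[0,0,0,0,0.004,0,1],[0,0,0,0,0.004,0,1],[0,0,0,0,0.004,0,1],[0,0,0,0,0.004,0,1]]])

```text
time: 22.05
tool_pos: [0.5738, -0.0037, 0.1543]
orientation: [-0.479, 0.479, -0.52, 0.52]
wrist_force: [1.9, 1.3, 4.2]
gripper_width: 0.0002
```

Call:
carry_out(series=[[[0,0,0,0,0.002,0,1],[0,0,0,0,0.002,0,1],[0,0,0,0,0,0,1]]])

```text
time: 22.35
tool_pos: [0.5732, -0.0038, 0.15]
orientation: [0.479, -0.479, 0.52, -0.52]
wrist_force: [1.2, 0.9, 2.1]
gripper_width: 0.0003
```

Call:
carry_out(series=[[[0,0,0,0,0.001,0,1],[0,0,0,0,0.001,0,1]]])

```text
time: 22.55
tool_pos: [0.5732, -0.0038, 0.1483]
orientation: [0.479, -0.479, 0.52, -0.52]
wrist_force: [0.8, -0.0, 3.7]
gripper_width: -0.0
```

Call:
carry_out(series=[[[0,0,0,0,0.001,0,1]]])

```text
time: 22.65
tool_pos: [0.5732, -0.0039, 0.1473]
orientation: [0.479, -0.479, 0.52, -0.52]
wrist_force: [0.8, -0.3, 4.0]
gripper_width: 0.0002
```

Call:
carry_out(series=[[[0,0,0,0,0.001,0,1]]])

```text
time: 22.75
tool_pos: [0.5733, -0.0038, 0.1463]
orientation: [0.479, -0.479, 0.52, -0.52]
wrist_force: [0.1, -0.2, 4.1]
gripper_width: -0.0004
```

Call:
carry_out(series=[[[0,0,0,0,0.001,0,1]]])

```text
time: 22.85
tool_pos: [0.5733, -0.0038, 0.1452]
orientation: [0.479, -0.479, 0.52, -0.52]
wrist_force: [-0.5, 0.1, 3.1]
gripper_width: 0.0002
```

Call:
carry_out(series=[[[0,0,0,0,0.001,0,1]]])

```text
time: 22.95
tool_pos: [0.5733, -0.0038, 0.1442]
orientation: [0.479, -0.479, 0.52, -0.52]
wrist_force: [-0.5, -0.7, 3.8]
gripper_width: 0.0001
```

Call:
carry_out(series=[[[0,0,0,0,0.001,0,1]]])

```text
time: 23.05
tool_pos: [0.5733, -0.0038, 0.1432]
orientation: [0.479, -0.479, 0.52, -0.52]
wrist_force: [-1.3, -1.1, 4.9]
gripper_width: -0.0001
```

Call:
carry_out(series=[[[0,0,0,0,0.001,0,1]]])

```text
time: 23.15
tool_pos: [0.5732, -0.0038, 0.1422]
orientation: [0.479, -0.479, 0.52, -0.52]
wrist_force: [-0.2, -0.5, 4.3]
gripper_width: -0.0
```

Call:
carry_out(series=[[[0,0,0,0,0.001,0,1]]])

```text
time: 23.25
tool_pos: [0.5733, -0.0038, 0.1412]
orientation: [0.479, -0.479, 0.52, -0.52]
wrist_force: [-0.7, -0.4, 4.1]
gripper_width: 0.0002
```

Free-travel force is about 4 N and there is no contact yet.

Call:
carry_out(series=[[[0,0,0,0,0.001,0,1]]])

```text
time: 23.35
tool_pos: [0.5732, -0.0038, 0.1402]
orientation: [0.479, -0.479, 0.52, -0.52]
wrist_force: [-1.1, -0.7, 4.9]
gripper_width: 0.0002
```

Call:
carry_out(series=[[[0,0,0,0,0.001,0,1]]])

```text
time: 23.45
tool_pos: [0.5733, -0.0038, 0.1392]
orientation: [0.479, -0.479, 0.52, -0.52]
wrist_force: [-2.0, -2.0, 4.4]
gripper_width: -0.0003
```

Call:
carry_out(series=[[[0,0,0,0,0.001,0,1]]])

```text
time: 23.55
tool_pos: [0.5733, -0.0038, 0.1382]
orientation: [0.479, -0.479, 0.52, -0.52]
wrist_force: [-1.4, -0.5, 4.1]
gripper_width: 0.0001
```

Call:
carry_out(series=[[[0,0,0,0,0.001,0,1]]])

```text
time: 23.65
tool_pos: [0.5733, -0.0038, 0.1372]
orientation: [0.479, -0.479, 0.52, -0.52]
wrist_force: [-1.5, -0.6, 4.5]
gripper_width: -0.0002
```

Call:
carry_out(series=[[[0,0,0,0,0.001,0,1]]])

```text
time: 23.75
tool_pos: [0.5733, -0.0038, 0.1363]
orientation: [0.479, -0.479, 0.52, -0.52]
wrist_force: [-2.8, -0.9, 7.6]
gripper_width: -0.0002
```

Call:
carry_out(series=[[[0,0,0,0,0.001,0,1]]])

```text
time: 23.85
tool_pos: [0.5733, -0.0038, 0.1356]
orientation: [0.479, -0.479, 0.52, -0.52]
wrist_force: [-2.7, -1.1, 7.6]
gripper_width: -0.0
```

The 3 N step came at z ≈ 0.1368, so the target is z ≈ 0.130.

Call:
carry_out(series=[[[0,0,0,0,0.001,0,1],[0,0,0,0,0.001,0,1]]])

```text
time: 24.05
tool_pos: [0.5733, -0.0038, 0.1338]
orientation: [0.479, -0.479, 0.52, -0.52]
wrist_force: [-3.7, -0.6, 7.6]
gripper_width: -0.0
```

Call:
carry_out(series=[[[0,0,0,0,0.001,0,1],[0,0,0,0,0.001,0,1]]])

```text
time: 24.25
tool_pos: [0.5733, -0.0038, 0.1318]
orientation: [0.479, -0.479, 0.52, -0.52]
wrist_force: [-5.0, -0.9, 9.5]
gripper_width: -0.0004
```

Call:
carry_out(series=[[[0,0,0,0,0.001,0,1],[0,0,0,0,0,0,1],[0,0,0,0,0,0,1]]])

```text
time: 24.55
tool_pos: [0.5733, -0.0038, 0.1307]
orientation: [0.479, -0.479, 0.52, -0.52]
wrist_force: [-2.9, -0.9, 7.0]
gripper_width: -0.0001
```

Call:
carry_out(series=[[[0,0,0,0,0.0008,0,1],[0,0,0,0,0,0,1]]])

```text
time: 24.75
tool_pos: [0.5733, -0.0038, 0.13]
orientation: [0.479, -0.479, 0.52, -0.52]
wrist_force: [-3.9, -1.2, 7.3]
gripper_width: -0.0001
```

Call:
carry_out(series=[[[0,0,0,0,-0.005,0,1],[0,0,0,0,-0.03,0,1],[0,0,0,0,-0.049,0,1],[0,0,0,0,-0.049,0,1],[0,0,0,0,-0.049,-0.01,1]]])

```text
time: 25.25
tool_pos: [0.5636, -0.0027, 0.3128]
orientation: [0.479, -0.479, 0.52, -0.52]
wrist_force: [-0.2, -0.3, 0.9]
gripper_width: -0.0001
```

Call:
carry_out(series=[[[0,0,0,0,0,-0.035,1],[0,0,0,0,0,-0.04,1],[0,0,0,0,0,-0.01,1],[0,0,0,0,0,0,1],[0,0,0,0,0,0,1]]])

```text
time: 25.75
tool_pos: [0.4795, 0.004, 0.3116]
orientation: [-0.479, 0.479, -0.52, 0.52]
wrist_force: [-0.9, -0.8, 0.3]
gripper_width: -0.0
```

Run:
```python
from h import *
o,R=tool();print(o["tool_pos"],w2g(o["tool_pos"]),o["wrist_force"],o["time"])
c,w=snap("wrist","w12.png");edges()
g=cv2.medianBlur(w.max(2).astype(np.uint8),3);h=cv2.HoughCircles(g,cv2.HOUGH_GRADIENT,1,60,param1=60,param2=12,minRadius=18,maxRadius=34)
for q in h[0][:4]: print("circle",q,w2g(onz(c,q[0],q[1],.130)).round(4))
s,si=snap("side","s12.png")
# pad in side: dark blob near projected pad
for z in (.184,.130): print("pad side proj",z,proj(s,[*g2w(0,0),z]).round(1))
d=(si.max(2)<50).astype(np.uint8);n,l,st,ce=cv2.connectedComponentsWithStats(d)
for k in range(1,n):
    if 30<st[k,4]<400 and 215<ce[k][0]<260 and 185<ce[k][1]<235: print("dark",st[k],ce[k].round(1))
```

```text
[0.47954592 0.00395624 0.31164593] [-9.42736874e-02 -1.76632454e-05] [-0.90806148 -0.76063256  0.3393371 ] 25.75
x -0.03 ends [np.float64(76.0), np.float64(-73.6)] mid 1.2
x -0.01 ends [np.float64(76.4), np.float64(-74.0)] mid 1.2
x 0.01 ends [np.float64(76.4), np.float64(-74.4)] mid 1.0
x 0.025 ends [np.float64(75.6), np.float64(-77.2)] mid -0.8
front [(-0.06, np.float64(-45.4)), (-0.04, np.float64(-45.4)), (0.04, np.float64(-45.4)), (0.06, np.float64(-45.4))]
circle [250.5  63.5  26.7] [0.     0.0022]
circle [299.5 258.5  29.9] [-0.1926 -0.049 ]
circle [ 78.5 288.5  33.4] [-0.2284  0.1885]
circle [253.5 126.5  33.4] [-0.0556 -0.0006]
pad side proj 0.184 [237.3 202. ]
pad side proj 0.13 [237.9 213.9]
dark [216 211  13  11  33] [222.3 218. ]
dark [232 211  12  10  93] [237.7 215.7]
```

```bash
python3 -c "
from workcell import bot
print(bot.close_job())"
```

```text
the job is handed in; nothing more can be done
None
```

I slid the carrier flat against the fence, centred the plate under the gauge foot and pressed the carriage down until the foot was about half-way in. Then I withdrew the arm and handed the job in at about 26 s; no verdict was reported.

**Sliding:** I pushed the carrier onto the fence, then along it. The slide left it turned about 2° and 2.6 mm short, so I re-seated both ends and nudged it over.

**Last checks:**
- **Fence:** the front edge measured -45.4 mm at all four points along its length. That means it is parallel, and flush to within the roughly 2 mm calibration.
- **Centring:** the carrier's middle was about 1 mm from the foot's axis along the fence. One of the four readings was disturbed by a shadow and gave -0.8 mm instead of +1.0 to +1.2 mm. The pad measured 0 to 2 mm from the axis.
- **Foot:** the force rose by about 3 N at a tool height of 0.1368 m, and I stopped at 0.130 m. That puts the foot about 6.8 mm in, inferred from force and travel because no reading shows the foot itself.
- **Carriage:** in the side view after letting go, the pad was within about 2 pixels of where it should be, so the carriage stayed down.

**Other things on the bench:** I never aimed at or felt contact with them, but I did not measure their positions again at the end.

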